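# Refit the hinge pin of a stovetop waffle pan

## Robot

A 6-joint arm with a two-finger parallel gripper is mounted at the origin on the work surface. World frame = base frame: x ahead of the robot, y to its left, z up, the work surface at z = 0. Lengths are in m, angles in degrees, forces in N, time in s.
With the tool pointing down it reaches from about 0.35 to 0.875 m from the base axis. Payload 4.2 kg.
Tool frame: the origin (TCP) lies midway between the tips of the shut fingers; the grasp point (between the pads) lies r.pinch_z behind it (r.pinch_z is the distance from the TCP to the grasp point, in m); z points along the fingers, y is the direction in which the jaws open and shut (so a half turn about z gives the same grasp; the last joint's range is limited). The gripper opens to 87 mm and grips with 3 to 60 N. Pads are 19 mm wide; open, the fingers measure 117 mm over their backs; the gripper's body (75 mm by 190 mm) begins 51 mm behind the grasp point.
Start: joints at [84.145, 22.042, 0.453, 0, -68.411, -14.817], TCP at [0.221, 0.585, 0.184] pointing down, gripper open.
Joint ranges: [-179.83, 179.83], [-69.29, 118.12], [-61.27, 80.66], [-181.25, 117.63], [-171.15, -9.14], [-177.46, 177.46]. Speed limits (degrees/s): [159.86, 159.86, 180, 180, 180, 180].

## Interface

Orientations are given as a 3x3 rotation matrix whose columns are the frame's x, y, z axes.
In Python, from station import r gives the robot as it stands. The module is installed in compiled form; this text tells all that it offers.
- The arm moves only by the tool play_rows, never from a script. Its argument "deltas" is a list of rows, each a list of 7 numbers: the shift along the tool's x, y, z in units of 25 mm (1.0 is 25 mm), then the turn, a rotation vector about the tool's x, y, z in units of 5 degrees (1.0 is 5 degrees), then the finger opening in mm, from 0 to 87. In form: [[tx, ty, tz, wx, wy, wz, fingers], ...]. A call has 1 to 12 rows; each row is the pose to reach, as a shift and turn from the pose commanded when the call began, along the tool's axes at that moment; what a row does not reach only later rows make up. A row lasts 1/10 s, in which the tool goes at most 50 mm and 8.59 degrees, less where a joint would pass 70% of its speed; a pose out of reach is approached as far as the arm can. A call with a gripper value outside its range is refused whole. The fingers move at their own pace and stop on an object; the grip force is fixed at half the most. Time passes only in rows, so rows that repeat a pose let the fingers close. It gives the time, the measured TCP pose, the force and the opening at its end, in the units of the state.
- r.sense(): the state, without advancing time (a new reading comes with each control period).
- r.capture(name): name is "side" or "top"; returns a dict with "pixels" (400x640x3 uint8, red, green, blue), "camera_matrix" (3x3 intrinsics, pixels), "R" (3x3) and "t" (3): a world point X has camera coordinates R X + t. Camera axes: x right, y down, z forward; pixel columns grow to the right and rows downward; lengths in m; the calibration is good to about 2 mm. A picture is of the moment at which its call begins. There is no depth.
- r.finish_job(): hands the job in, once; it reports no verdict.
Trained networks look in the newest picture that a camera, given by its name, has taken for a name from the list of things; names that differ only in an ending like _2 or _b are one class to them, and where a whole thing is asked for, a point or a joint stands for the part that bears it (a point fixed in the world has none). Each returns a list of dicts, best first, with "score" (0 to 1); they miss things now and then, are a little off and sometimes report something else, mostly with a low value. They report only what shows in the picture. A call takes as long as a camera call. They do not tell look-alikes from the thing itself.
- r.spot_in(camera, target): "centre" ([x, y, z] in m, in world coordinates, good to about 4 mm: the middle of the surface that is visible of it).
- r.cut_out(camera, target): "region" (400x640 bool, what is visible of it).
The state is a dict: "time_s": time; "joints": joint angles; "joint_velocities": joint speeds; "effort": joint torques, N m; "tcp_pos": TCP position; "ee_rot": TCP orientation; "wrist_force": force on the tool from outside, world axes, zero at the start; "moment": the same for the moment, N m; "gripper_width": opening from 0.0 (shut) to 1.0 (fully open).
Only numpy, scipy, OpenCV 4.12 (cv2) and the standard library are available. Lean on these libraries where they do the work, as an engineer would, in place of code of your own. Each camera call takes 0.05 s, during which the arm holds its last target.

## Task

The washed waffle pan lies closed but its hinge pin is out. Push the loose top half towards the hinge until its eye lines up between the two knuckles of the bottom half, then slide the steel pin that lies beside it through all three holes, fully home so that its square grip meets the knuckle. Leave the pan lying closed with the pin in, and do not shove the other things on the shelf about.

Things in the scene. Friction and masses are not known exactly. Their poses are not given: they have to be found in the camera images.
- pan_base: Bottom half of the round dark cast waffle pan in its ring stand; does not move. Disc 168 mm across, its top face 48 mm above the shelf. Origin: on the shelf under the disc's centre; z up; x from the centre towards the hinge; the flat steel lower handle runs along -x to 215 mm, 24-33 mm above the shelf. At the hinge two barrel knuckles stand 28 mm apart, a low bridge wall joining them behind.
- hinge_axis (a point): Point on the hinge axis midway between the bottom half's knuckles: pan_base (112, 0, 48) mm, same axes as pan_base; the pin ends along its y. Knuckles: 20 mm outside, bore 10.5 mm open at both ends, at y -28..-14 and 14..28 mm. Bridge wall: inner face 11 mm beyond this point in x, top 1 mm above it. The pin may enter from either side; the side away from the robot has more room.
- pan_top: Loose top half of the pan, 0.5-1 kg, lying flat on the bottom half. Disc 168 mm across, 22 mm thick (upper face 70 mm above the shelf). Origin: centre of its underside; z up; x towards the hinge. It starts 8-16 mm too far towards the handles (-x of pan_base), up to 1.5 mm sideways, up to 0.02 rad askew, and slides against about 2-7 N of friction.
- top_eye (a point): Centre of the bore of the top half's single hinge eye, pan_top (112, 0, 0) mm: barrel 20 mm long and 20 mm outside, bore 10.5 mm along y. Fits between the knuckles with 4 mm play each side. Pushed fully towards the hinge it stops against the bridge wall 1 mm past true; the pin still enters there and its taper draws the eye true.
- top_handle (a point): Place to take the top half's steel handle, pan_top (-155, 0, 34) mm, 82 mm above the shelf. The bar runs along x, is 18 mm wide (y) and 9 mm thick, level from x = -128 to -215 mm, with 45 mm free below it down to the lower handle.
- hinge_pin: Loose steel hinge pin, 85 g. x along the pin towards its tip, z up. Square grip 14 x 14 mm, 40 mm long (x -20 to 20 mm), with two dark grooves; then a round shaft 8 mm in diameter to x = 86 mm, its last 10 mm tapered. Origin: underside of the grip at its middle; axis 7 mm above. It lies on its grip, shaft level, 3 mm clear of the shelf, tip roughly towards the robot.
- pin_grip (a point): Middle of the pin's square grip, on the pin's axis; same axes as hinge_pin.
- pin_mid (a point): Point on the shaft's axis 48 mm from the grip's middle towards the tip (28 mm from the grip's shoulder). When the pin is fully home it lies at hinge_axis.
- pin_tip (a point): Tip of the pin, on its axis, 86 mm from the grip's middle; 10 mm of it stands out beyond the far knuckle when home.
- jug: Bystander: clear glass measuring jug, 106 mm across, 125 mm tall, handle to its +x. Origin: centre of its underside.
- plate: Bystander: white ceramic plate, 180 mm across, 18 mm tall. Origin: centre of its underside.
- sugar_shaker: Bystander: metal sugar shaker, 72 mm across, 121 mm tall. Origin: centre of its underside.
- cooling_rack: Bystander: chrome wire cooling rack, 150 x 340 mm, 27 mm tall. Origin: centre, on the shelf.
- bowl: Bystander: white ceramic bowl, 150 mm across, 70 mm tall. Origin: centre of its underside.
- spoon: Bystander: steel teaspoon, 150 mm long, lying on the shelf along its x axis. Origin: middle of its underside.
- brush: Bystander: pastry brush with a wooden handle, 190 mm long, lying on the shelf along its x axis. Origin: middle of its underside.
There are look-alikes about, which are no part of the job. Several things have the shape of the hinge_pin; the one meant has the colours described above.

How it is judged:
By the outcome, as a careful person would: the job done as asked, in the order asked, and still so for the second after the job is handed in, with the robot touching nothing.
It also fails if it takes over 51 s, if anything falls off the work surface, if the arm or the gripper's body presses on something with over 40 N, if the wrist force passes 120 N, or if a joint passes its speed limit or range.

## Working session

There is one attempt and no reset: what is moved stays moved. The work goes in short steps, Python scripts to look and compute and a tool call to move; the robot and the scene stay as the last step left them, time stands still between calls to the robot, and variables do not carry over. Pictures are saved under pics/ and viewed, and the job is handed in when it is done.

Besides the shell and the picture viewer there is one more tool, called as a command line: name --pt "numbers of a row" for each row, then --argument value for the rest. play_rows: Moves the arm, as the interface text tells. Its arguments: {"type":"object","properties":{"deltas":{"type":"array","items":{"type":"array","items":{"type":"number"}}}},"required":["deltas"]}

```bash
mkdir -p pics; cat > h.py <<'E'
import numpy as np, cv2, json
from station import r
def snap(cam,name):
    c=r.capture(cam); cv2.imwrite('pics/%s.png'%name,c['pixels'][:,:,::-1]); 
    np.savez('pics/%s.npz'%name,**c); return c
def proj(c,X):
    p=c['camera_matrix']@(c['R']@np.array(X,float)+c['t']); return p[:2]/p[2]
def unproj(c,uv,z):
    K,R,t=c['camera_matrix'],c['R'],c['t']; d=R.T@np.linalg.solve(K,[uv[0],uv[1],1.]); o=-R.T@t
    return o+d*(z-o[2])/d[2]
E
python3 - <<'E'
from h import *
s=r.sense(); print(s, r.pinch_z)
for cam in ['side','top']:
    c=snap(cam,cam+'0'); print(cam,(-c['R'].T@c['t']).round(3))
    for n in ['pan_base','pan_top','top_handle','top_eye','hinge_axis','hinge_pin','pin_grip','pin_tip','pin_mid','jug','plate','sugar_shaker','cooling_rack','bowl','spoon','brush']:
        try: print(n,[(round(float(d['score']),2),np.round(d['centre'],3).tolist(),proj(c,d['centre']).round().tolist()) for d in r.spot_in(cam,n)[:5]])
        except Exception as e: print(n,e)
E
```

```text
{'time_s': 0.0, 'joints': array([ 8.41468185e+01,  2.20895179e+01,  3.78858024e-01, -2.83152802e-02,
       -6.84110047e+01, -1.48163262e+01]), 'joint_velocities': array([-0.0698074 , -0.07032314, -0.03686916, -0.07099648,  0.06215225,
       -0.07465086]), 'effort': array([-6.48743071e-05, -3.90669751e+01,  1.87410361e+01,  4.22010764e+00,
        1.09976839e-02, -1.89799562e-04]), 'tcp_pos': array([0.22035875, 0.58412287, 0.18246825]), 'ee_rot': array([[ 9.35567676e-01, -3.53146811e-01, -6.73674061e-04],
       [-3.53147440e-01, -9.35565401e-01, -2.06547162e-03],
       [ 9.91485745e-05,  2.17029476e-03, -9.99997640e-01]]), 'wrist_force': array([-0.97632297, -0.87376232, -0.49837683]), 'moment': array([ 0.05113614, -0.02785739,  0.02120003]), 'gripper_width': 0.9995590405294615} 0.0187
side [ 0.07  -0.776  0.64 ]
pan_base [(0.61, [0.473, 0.005, 0.043], [300.0, 213.0])]
pan_top [(0.95, [0.515, 0.068, 0.072], [303.0, 191.0]), (0.64, [0.577, -0.231, 0.009], [378.0, 258.0])]
top_handle [(0.76, [0.513, 0.066, 0.068], [303.0, 193.0])]
top_eye [(0.88, [0.515, 0.064, 0.07], [303.0, 193.0])
[... 1804 characters left out ...]
180.0]), (0.59, [0.684, -0.311, 0.005], [414.0, 163.0]), (0.58, [0.575, -0.223, 0.011], [390.0, 194.0])]
pin_tip []
pin_mid [(0.68, [0.519, -0.337, 0.014], [424.0, 209.0]), (0.49, [0.68, -0.31, 0.014], [415.0, 163.0])]
jug [(0.61, [0.738, 0.385, 0.062], [212.0, 146.0]), (0.2, [0.603, 0.581, 0.03], [156.0, 187.0])]
plate [(0.67, [0.618, -0.523, 0.013], [477.0, 181.0])]
sugar_shaker [(0.7, [0.577, -0.223, 0.013], [390.0, 193.0]), (0.67, [0.311, 0.327, 0.113], [223.0, 272.0])]
cooling_rack [(0.95, [0.806, 0.024, 0.026], [318.0, 129.0])]
bowl [(0.57, [0.602, 0.583, 0.03], [155.0, 187.0])]
spoon [(0.59, [0.39, -0.288, 0.009], [411.0, 247.0])]
brush [(0.58, [0.394, -0.406, 0.014], [446.0, 246.0])]
```

View pics/side0.png

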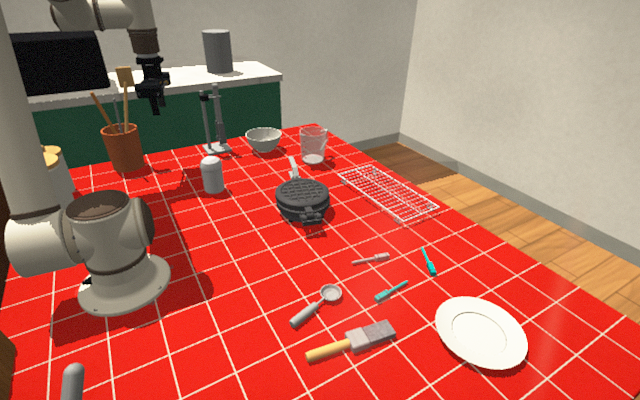

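View pics/top0.png

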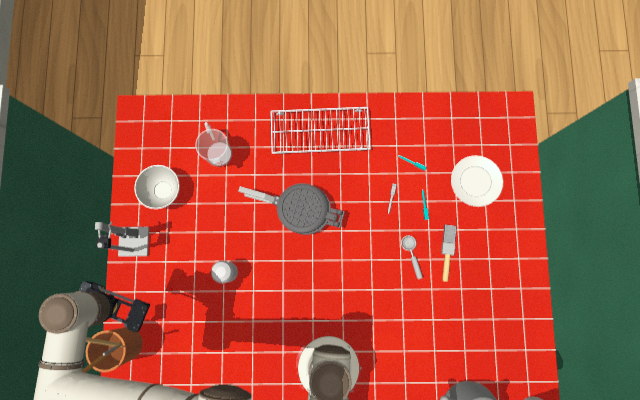

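```bash
python3 - <<'E'
import cv2,numpy as np
s=cv2.imread('pics/side0.png');t=cv2.imread('pics/top0.png')
cv2.imwrite('pics/s_pins.png',cv2.resize(s[235:315,350:460],None,fx=7,fy=7,interpolation=cv2.INTER_CUBIC))
cv2.imwrite('pics/t_pins.png',cv2.resize(t[145:230,370:450],None,fx=7,fy=7,interpolation=cv2.INTER_CUBIC))
cv2.imwrite('pics/s_pan.png',cv2.resize(s[130:260,230:390],None,fx=4.6,fy=4.6,interpolation=cv2.INTER_CUBIC))
cv2.imwrite('pics/t_pan.png',cv2.resize(t[150:260,260:370],None,fx=5.4,fy=5.4,interpolation=cv2.INTER_CUBIC))
E
```

```text
(no output)
```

View pics/s_pins.png

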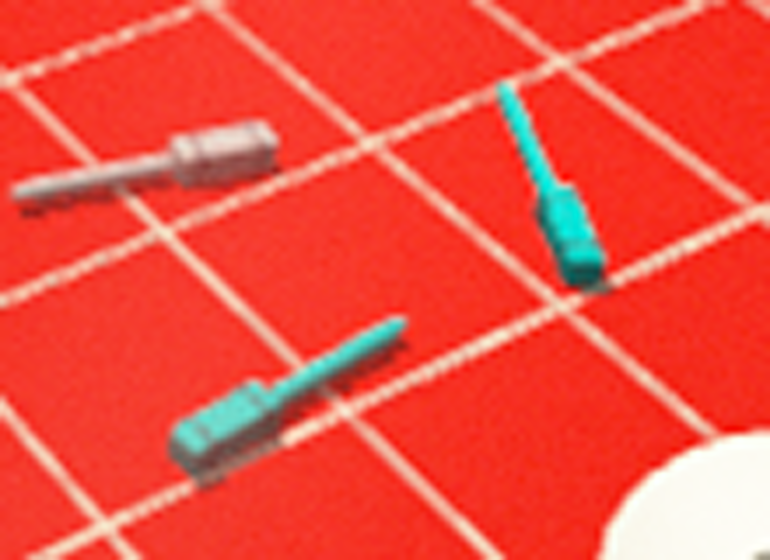

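View pics/t_pins.png

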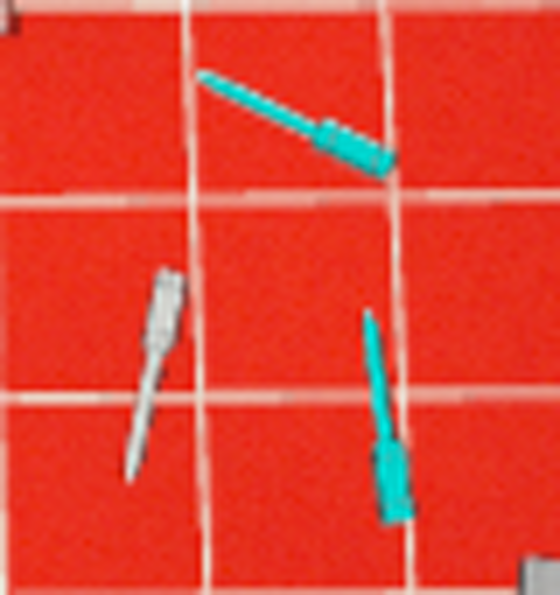

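View pics/s_pan.png

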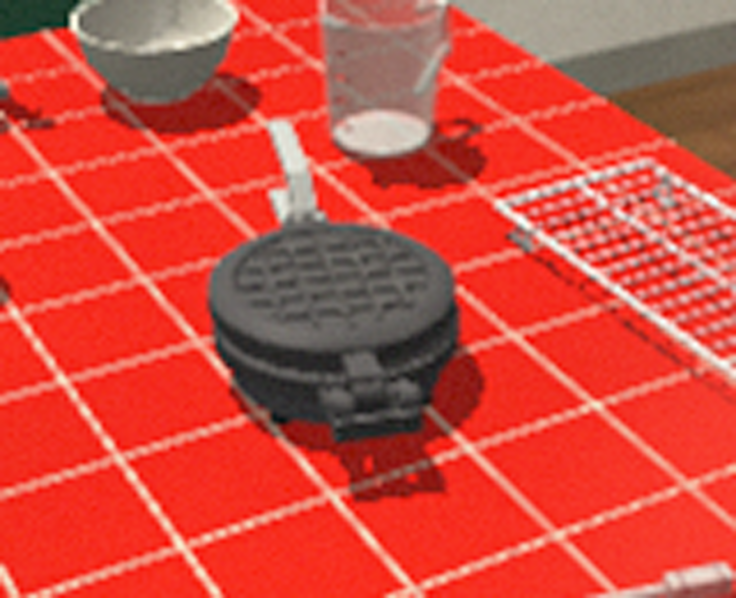

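View pics/t_pan.png

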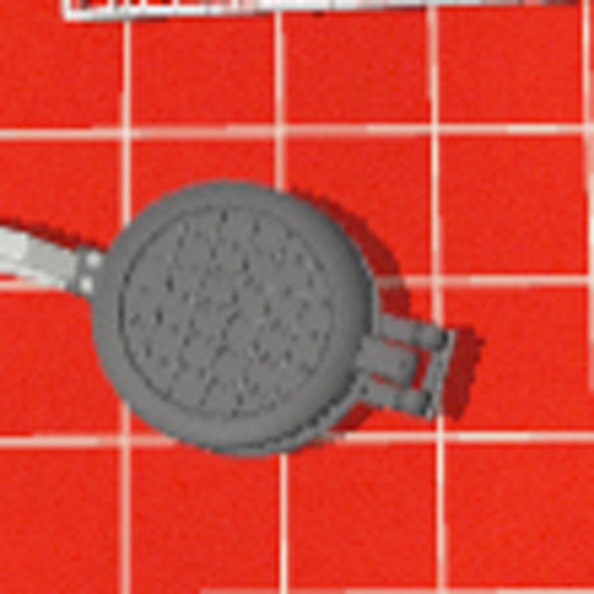

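The steel pin could be confused with two cyan pins, at side (430,265) / top (412,162) and side (391,291) / top (425,205). The remaining candidate, at side (371,258) / top (391,196), is plain steel with two dark grooves and its tip towards the robot, so that's the one. The crops confirm it. The hinge of the pan points right in the top view, at about (338,217). Next I'll fit silhouettes for the precise poses.

```bash
cat > fit.py <<'E'
from h import *
from scipy.optimize import minimize
S=4
def box(x0,x1,y0,y1,z0,z1): return np.array([[x,y,z] for x in(x0,x1) for y in(y0,y1) for z in(z0,z1)],float)
def cyl(c,r_,z0,z1,n=48):
    a=np.linspace(0,2*np.pi,n,endpoint=False); P=[]
    for z in(z0,z1): P.append(np.c_[c[0]+r_*np.cos(a),c[1]+r_*np.sin(a),np.full(n,z)])
    return np.vstack(P)
def cyly(x,z,r_,y0,y1,n=24):
    a=np.linspace(0,2*np.pi,n,endpoint=False)
    return np.vstack([np.c_[x+r_*np.cos(a),np.full(n,y),z+r_*np.sin(a)] for y in(y0,y1)])
def cylx(z,r0,r1,x0,x1,n=24):
    a=np.linspace(0,2*np.pi,n,endpoint=False)
    return np.vstack([np.c_[np.full(n,x),q*np.cos(a),z+q*np.sin(a)] for x,q in((x0,r0),(x1,r1))])
PIN=[box(-20,20,-7,7,0,14),cylx(7,4,4,20,76),cylx(7,4,2,76,86)]
BASE=[cyl((0,0),84,22,48),cyly(112,48,10,-28,-14),cyly(112,48,10,14,28),box(123,128,-28,28,36,49)]
BASEH=[box(-215,-84,-9,9,24,33)]
TOP=[cyl((0,0),84,0,22),cyly(112,0,10,-10,10),box(80,112,-8,8,0,10)]
TOPH=[box(-215,-128,-9,9,29.5,38.5)]
def tf(P,x,y,z,yaw):
    c,s=np.cos(yaw),np.sin(yaw); return np.c_[x+(c*P[:,0]-s*P[:,1])/1e3,y+(s*P[:,0]+c*P[:,1])/1e3,z+P[:,2]/1e3]
def projN(c,P):
    q=(P@c['R'].T+c['t'])@c['camera_matrix'].T; return q[:,:2]/q[:,2:]
def render(c,parts,win,off=(0,0)):
    u0,v0,u1,v1=win; m=np.zeros(((v1-v0)*S,(u1-u0)*S),np.uint8)
    for P in parts:
        p=projN(c,P)+off; p=(p-[u0,v0]+0.5)*S-0.5
        h=cv2.convexHull(np.round(p*16).astype(np.int32)); cv2.fillConvexPoly(m,h,255,cv2.LINE_AA,4)
    return cv2.resize(m,(u1-u0,v1-v0),interpolation=cv2.INTER_AREA)/255.
def load(n):
    d=np.load('pics/%s.npz'%n); return {k:d[k] for k in d.files}
def redness(px): 
    px=px.astype(float); return (px[...,0]-0.5*(px[...,1]+px[...,2]))/(px.max(-1)+1)
E
python3 - <<'E'
from fit import *
cs={'s':load('side0'),'t':load('top0')}
# pin
W={'s':(345,248,398,272),'t':(380,178,402,220)}
for k,c in cs.items():
    u0,v0,u1,v1=W[k]; a=redness(c['pixels'])[v0:v1,u0:u1]; g=c['pixels'][v0:v1,u0:u1]
    m=np.clip((0.8-a)/0.8,0,1)
    cv2.imwrite(f'pics/pm_{k}.png',cv2.resize((m*255).astype(np.uint8),None,fx=12,fy=12,interpolation=0)); print(k,np.percentile(a,[1,10,50,90]).round(2))
E
python3 - <<'E'
import cv2
a=cv2.imread('pics/pm_s.png');b=cv2.imread('pics/pm_t.png');print(a.shape,b.shape)
E
```

```text
s [0.11 0.33 0.79 0.83]
t [0.01 0.21 0.82 0.85]
(288, 636, 3) (504, 264, 3)
```

View pics/pm_s.png

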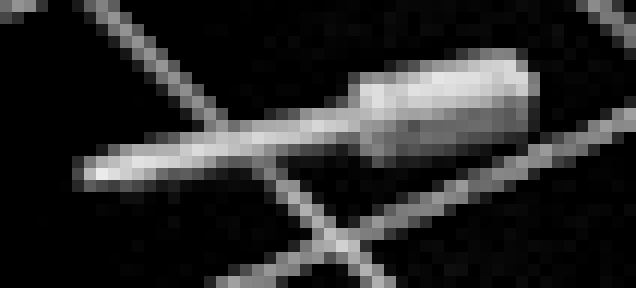

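View pics/pm_t.png

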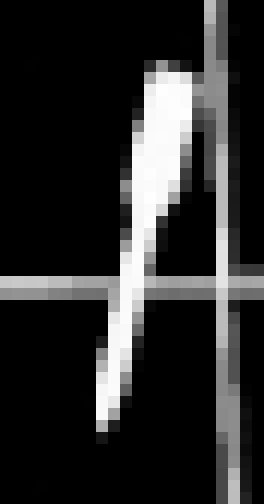

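```bash
cat > fitall.py <<'E'
from fit import *
import sys
def fitpin(cs,p0):
    W={'s':(345,248,398,272),'t':(380,178,402,220)}
    def cost(p,keys):
        J=0
        for k in keys:
            c=cs[k];u0,v0,u1,v1=W[k]
            m=np.clip((0.75-redness(c['pixels'])[v0:v1,u0:u1])/(0.4 if k=='s' else .6),0,1)
            R=render(c,[tf(P,p[0],p[1],0,p[2]) for P in PIN],W[k])
            J+=(np.abs(m-R)**2).sum()
        return J
    for keys in('s','t','st'):
        best=None
        for dx in(-.004,.004):
          for dyaw in (-.1,.1):
            q=minimize(cost,p0+[dx,dx/2,dyaw],args=(keys,),method='Nelder-Mead',options=dict(initial_simplex=p0+[dx,dx/2,dyaw]+np.array([[0,0,0],[.005,0,0],[0,.005,0],[0,0,.08]]),xatol=1e-5,fatol=1e-3))
            if best is None or q.fun<best.fun: best=q
        print('pin',keys,best.x.round(4),round(best.fun,2))
    return best.x
def fitpan(cs,p0,win,free):
    mk={}
    for k,c in cs.items():
        u0,v0,u1,v1=win[k]; px=c['pixels'][v0:v1,u0:u1].astype(float)
        dark=np.clip((200-px.max(-1))/60,0,1)
        mk[k]=np.clip((0.5-redness(px))/.2,0,1)*(px.max(-1)<200)
        cv2.imwrite(f'pics/panm_{k}.png',cv2.resize((mk[k]*255).astype(np.uint8),None,fx=6,fy=6,interpolation=0))
    def parts(p):
        x,y,w,d,e,dw=p
        c,s=np.cos(w),np.sin(w); d=d/1e3;e=e/1e3
        return [tf(P,x,y,0,w) for P in BASE]+[tf(P,x+c*d-s*e,y+s*d+c*e,.048,w+dw) for P in TOP]
    def cost(p,keys):
        return sum(((mk[k]-render(cs[k],parts(p),win[k]))**2).sum() for k in keys)+ (p[5]/.02)**2*.5+(p[4]/1.5)**2*.3
    st=np.array([.004,.004,.05,4,1,.01])
    out={}
    for keys in('s','t','st'):
        best=None
        for sg in(1,-1):
            x0=np.array(p0)
            for it in range(3):
                q=minimize(cost,x0,args=(keys,),method='Nelder-Mead',options=dict(initial_simplex=x0+np.vstack([np.zeros(6),np.diag(st*sg)]),xatol=1e-5,fatol=1e-3,maxiter=700)); x0=q.x
            if best is None or q.fun<best.fun: best=q
        print('pan',keys,best.x.round(4),round(best.fun,2)); out[keys]=best.x
        for k in keys:
            u0,v0,u1,v1=win[k]; px=cs[k]['pixels'][v0:v1,u0:u1,::-1].copy()
            R=render(cs[k],parts(best.x),win[k])
            big=cv2.resize(px,None,fx=6,fy=6,interpolation=cv2.INTER_CUBIC); Rb=cv2.resize(R,None,fx=6,fy=6)
            cn,_=cv2.findContours((Rb>.5).astype(np.uint8),cv2.RETR_LIST,cv2.CHAIN_APPROX_NONE); cv2.drawContours(big,cn,-1,(0,255,0),1)
            cv2.imwrite(f'pics/panfit_{keys}_{k}.png',big)
    return out
WIN={'s':(268,170,338,232),'t':(270,175,350,240)}
E
python3 - <<'E'
from fitall import *
cs={'s':load('side0'),'t':load('top0')}
fitpin(cs,np.array([.585,-.227,np.pi+.2]))
fitpan(cs,[.527,.08,-1.8,-12,0,0],WIN,None)
E
```

```text
pin s [ 0.5904 -0.2295  2.9074] 110.4
pin t [ 0.5904 -0.2376  3.5822] 126.81
pin st [ 0.5902 -0.2316  2.9079] 191.83
pan s [ 0.5145  0.0737 -1.8275  1.5295 -0.6938  0.0157] 173.81
pan t [ 5.1990e-01  7.1200e-02 -1.8537e+00 -8.1532e+00 -2.3850e+00 -1.3000e-03] 176.16
pan st [ 0.5186  0.0718 -1.8435 -7.2178 -1.1555 -0.0109] 405.55
```

```bash
python3 - <<'E'
from fitall import *
cs={'s':load('side0'),'t':load('top0')}
fitpin(cs,np.array([.59,-.23,2.9]))
E
```

```text
pin s [ 0.5905 -0.2295  2.9093] 110.42
pin t [ 0.5917 -0.2341  2.8998] 53.64
pin st [ 0.5903 -0.2316  2.908 ] 191.89
```

View pics/panfit_st_s.png

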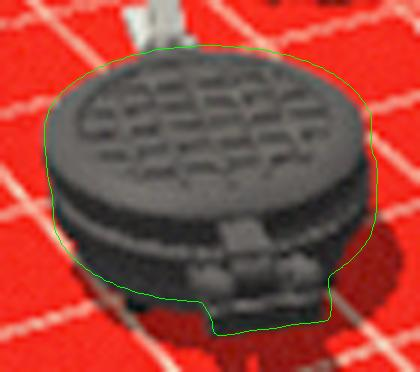

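View pics/panfit_st_t.png

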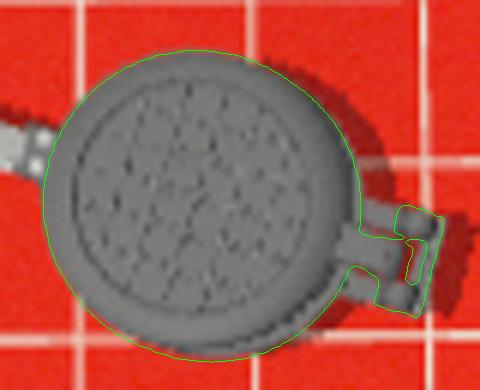

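View pics/panm_t.png

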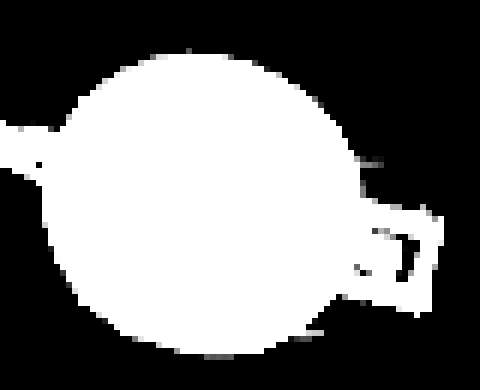

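```bash
cat >> fitall.py <<'E'
BASE[:]=[cyl((0,0),84,36,48),cyly(112,48,10,-28,-14),cyly(112,48,10,14,28),box(122.5,129,-28,28,36,49),box(70,112,14,28,40,54),box(70,112,-28,-14,40,54)]
TOP[:]=[cyl((0,0),84,0,16),cyl((0,0),80,16,22),cyly(112,0,10,-10,10),box(80,112,-9,9,0,9)]
E
python3 - <<'E'
from fitall import *
cs={'t':load('top0'),'s':load('side0')}
import fitall
o=fitpan(cs,[.52,.072,-1.85,-10,0,0],WIN,None)
for k,p in o.items():
    w=p[2]; print(k,'hinge',(p[:2]+.112*np.array([np.cos(w),np.sin(w)])).round(4))
E
```

```text
pan s [ 0.5146  0.0725 -1.8337 -5.1746  0.0474  0.0076] 224.32
pan t [ 5.1930e-01  7.1400e-02 -1.8493e+00 -8.9987e+00 -8.6180e-01 -4.2000e-03] 119.62
pan st [ 5.1810e-01  7.1900e-02 -1.8420e+00 -8.3305e+00 -2.5310e-01 -5.6000e-03] 377.94
s hinge [ 0.4855 -0.0356]
t hinge [ 0.4885 -0.0363]
st hinge [ 0.4881 -0.036 ]
```

View pics/panfit_st_t.png

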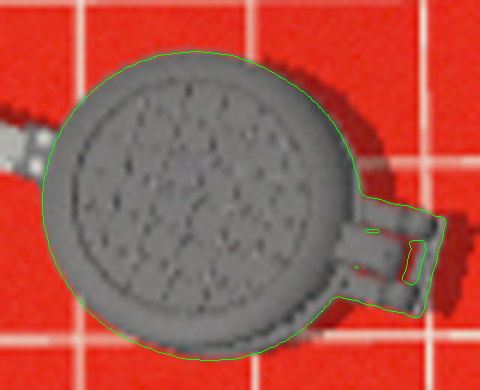

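View pics/panfit_st_s.png

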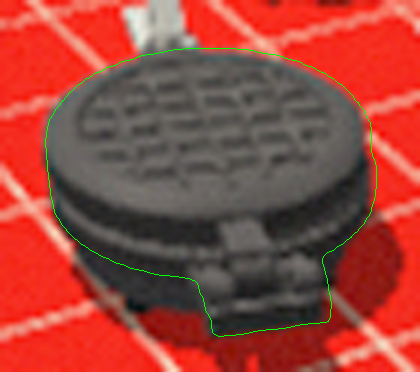

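```bash
python3 - <<'E'
from fitall import *
p=np.array([.519,.0717,-1.845]); c_,s_=np.cos(p[2]),np.sin(p[2])
for n,k,w in(('top0','t',(225,175,300,225)),('side0','s',(270,145,320,215))):
    c=load(n); u0,v0,u1,v1=w
    big=cv2.resize(c['pixels'][v0:v1,u0:u1,::-1].copy(),None,fx=8,fy=8,interpolation=cv2.INTER_CUBIC)
    for P in TOPH: 
        h=cv2.convexHull(((projN(c,tf(P,p[0]-.009*c_,p[1]-.009*s_,.048,p[2]))-[u0,v0]+.5)*8).astype(np.float32)).astype(int); cv2.polylines(big,[h],True,(0,255,0),1)
    cv2.imwrite(f'pics/h_{k}.png',big)
R=r.sense()['ee_rot']; 
yaw=lambda v:np.degrees(np.arctan2(v[1],v[0]))
print('toolx',yaw(R[:,0]),'tooly',yaw(R[:,1]),'want jaw y yaw',np.degrees(p[2])+90)
E
```

```text
toolx -20.67023491464916 tooly -110.6702349145721 want jaw y yaw -15.710713201636878
```

View pics/h_t.png

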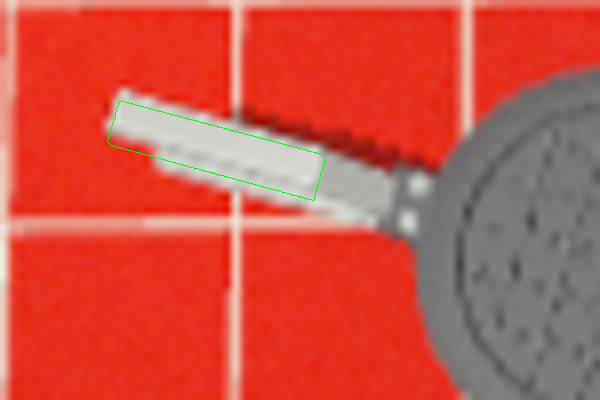

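View pics/h_s.png

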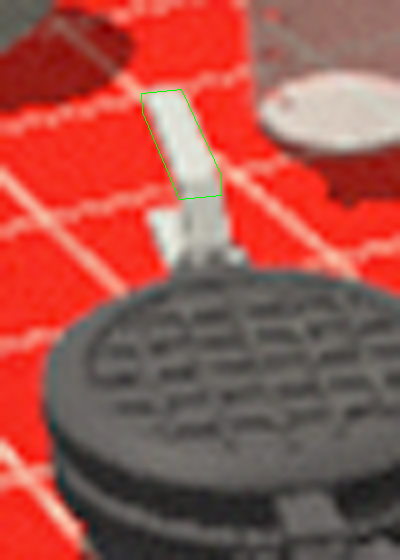

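Both fits agree with the handle in the pictures. Projected handle point is about (0.565, 0.230, 0.082). I'll compute the move above the handle now.

```bash
cat > mv.py <<'E'
from h import *
from scipy.spatial.transform import Rotation as Ro
def plan(pos,yawy,keep=None):
    """units to reach measured pos and tool-y yaw (deg, mod 180 nearest to given), tool straight down"""
    s=r.sense(); R=s['ee_rot']; a=np.radians(yawy); y=np.array([np.cos(a),np.sin(a),0]); z=np.array([0,0,-1.]); x=np.cross(y,z)
    T=np.c_[x,y,z]; d=R.T@(np.array(pos)-s['tcp_pos'])/.025; w=np.degrees(Ro.from_matrix(R.T@T).as_rotvec())/5
    print('t',round(s['time_s'],2),'pos',s['tcp_pos'].round(4),'yawy',np.degrees(np.arctan2(R[1,1],R[0,1])).round(2),'F',s['wrist_force'].round(1),'w',round(s['gripper_width'],3),'j',s['joints'].round(0))
    print('d',d.round(3),'w',w.round(3)); return d,w
E
python3 - <<'E'
from mv import *
plan([.565,.230,.184],-195.7)
E
```

```text
t 1.7 pos [0.2206 0.5848 0.1835] yawy -110.67 F [ 0.4 -0.4 -0.8] w 1.001 j [ 84.  22.   0.   0. -68. -15.]
d [17.898  8.414 -0.018] w [-0.    -0.    17.006]
```

play_rows --pt "1.6 0.77 0 0 0 1.55 87" --pt "3.26 1.53 0 0 0 3.1 87" --pt "4.9 2.3 0 0 0 4.65 87" --pt "6.5 3.06 0 0 0 6.2 87" --pt "8.1 3.83 0 0 0 7.75 87" --pt "9.76 4.6 0 0 0 9.3 87" --pt "11.4 5.36 0 0 0 10.85 87" --pt "13.0 6.1 0 0 0 12.4 87" --pt "14.6 6.9 0 0 0 13.95 87" --pt "16.27 7.65 0 0 0 15.5 87" --pt "17.9 8.41 -0.02 0 0 17.0 87" --pt "17.9 8.41 -0.02 0 0 17.0 87"

```text
time_s: 2.9
tcp_pos: [0.5679, 0.2263, 0.1836]
ee_rot: [[-0.278, -0.961, 0.0], [-0.961, 0.278, -0.001], [0.001, -0.001, -1.0]]
wrist_force: [0.5, -0.5, -0.3]
gripper_width: 0.999
```

```bash
python3 - <<'E'
from mv import *
plan([.565,.230,.063],-195.7)
c=snap('top','top1'); snap('side','side1')
print(proj(c,[.565,.230,.082]))
cv2.imwrite('pics/top1c.png',cv2.resize(c['pixels'][130:260,200:360,::-1],None,fx=4.5,fy=4.5))
E
```

```text
t 2.9 pos [0.5679 0.2263 0.1836] yawy 163.87 F [ 0.5 -0.5 -0.3] w 0.999 j [ 37.  21.  -2.   0. -68. -53.]
d [-0.115  0.158  4.825] w [-0.006 -0.009 -0.086]
[256.25010161 194.10110604]
```

View pics/side1.png

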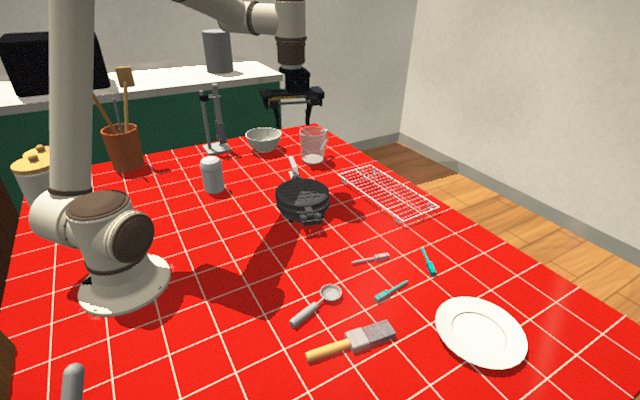

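View pics/top1c.png

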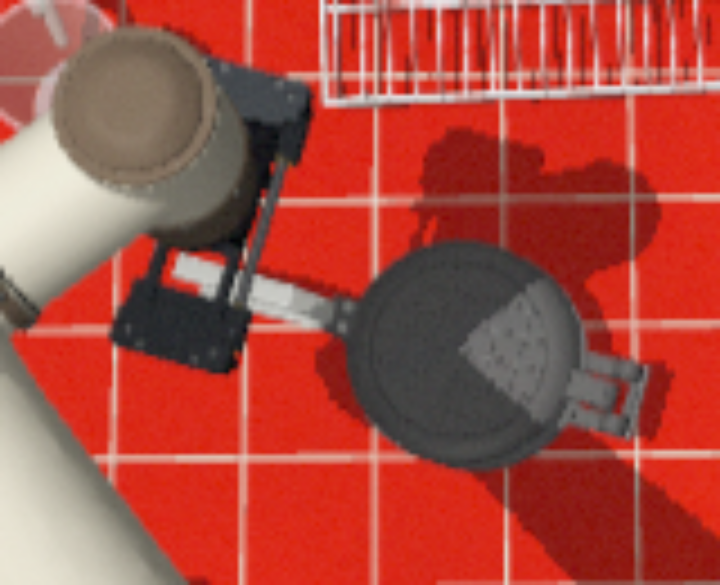

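play_rows --pt "-0.1 0.16 1.6 0 0 -0.09 87" --pt "-0.1 0.16 3.2 0 0 -0.09 87" --pt "-0.1 0.16 4.82 0 0 -0.09 70" --pt "-0.1 0.16 4.82 0 0 -0.09 35" --pt "-0.1 0.16 4.82 0 0 -0.09 10" --pt "-0.1 0.16 4.82 0 0 -0.09 10" --pt "-0.1 0.16 4.82 0 0 -0.09 10" --pt "-0.1 0.16 4.82 0 0 -0.09 10" --pt "-0.1 0.16 4.82 0 0 -0.09 10"

```text
time_s: 3.9
tcp_pos: [0.5624, 0.2339, 0.0647]
ee_rot: [[-0.263, -0.965, 0.002], [-0.965, 0.263, 0.001], [-0.002, -0.001, -1.0]]
wrist_force: [-0.4, -0.5, 0.5]
gripper_width: 0.448
```

```bash
python3 - <<'E'
from mv import *
plan([.565,.230,.063],-195.7)
E
```

```text
t 3.9 pos [0.5624 0.2339 0.0647] yawy 164.78 F [-0.4 -0.5  0.5] w 0.448 j [ 38.  26. -11.   0. -53. -53.]
d [ 0.122 -0.142  0.07 ] w [-0.015  0.019  0.095]
```

play_rows --pt "0.12 -0.14 0.05 0 0 0.1 30" --pt "0.12 -0.14 0.05 0 0 0.1 10" --pt "0.12 -0.14 0.05 0 0 0.1 10" --pt "0.12 -0.14 0.05 0 0 0.1 10" --pt "0.12 -0.14 0.05 0 0 0.1 10" --pt "0.12 -0.14 0.05 0 0 0.1 10" --pt "0.12 -0.14 0.05 0 0 0.1 10" --pt "0.12 -0.14 0.05 0 0 0.1 10"

```text
time_s: 4.7
tcp_pos: [0.5645, 0.2298, 0.0623]
ee_rot: [[-0.271, -0.963, 0.0], [-0.963, 0.271, 0.0], [-0.0, -0.0, -1.0]]
wrist_force: [1.1, 0.4, 0.1]
gripper_width: 0.113
```

```bash
python3 - <<'E'
from mv import *
plan([.565,.230,.063],-195.7)
c=snap('top','top2')
cv2.imwrite('pics/top2c.png',cv2.resize(c['pixels'][130:260,200:360,::-1],None,fx=4.5,fy=4.5))
E
```

```text
t 4.7 pos [0.5645 0.2298 0.0623] yawy 164.28 F [1.1 0.4 0.1] w 0.113 j [ 37.  27. -11.   0. -52. -53.]
d [-0.014 -0.018 -0.028] w [-0.     0.    -0.004]
```

View pics/top2c.png

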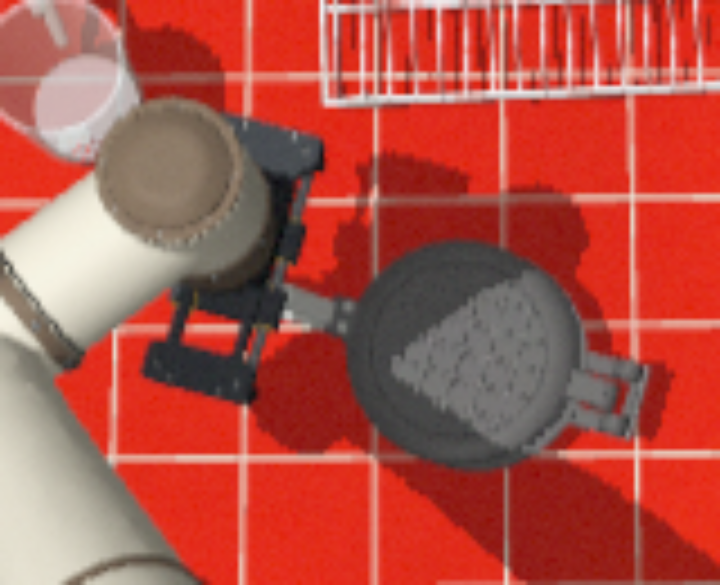

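```bash
python3 - <<'E'
from mv import *
c=snap('side','side2')
cv2.imwrite('pics/side2c.png',cv2.resize(c['pixels'][70:240,230:400,::-1],None,fx=3.5,fy=3.5,interpolation=cv2.INTER_CUBIC))
E
```

```text
(no output)
```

View pics/side2c.png

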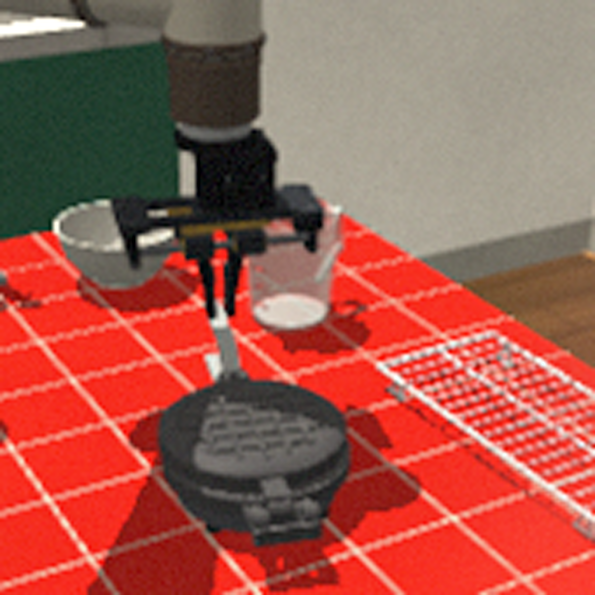

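```bash
python3 - <<'E'
from mv import *
c=load=dict(np.load('pics/side2.npz'))
for X in ([.5645,.2298,.0623],[.5645,.2298,.081],[.5645,.2298,.0775],[.578,.277,.082],[.552,.187,.082]): 
    print(X,proj(c,X).round(1),((proj(c,X)-[230,70])*3.5).round())
x=c['pixels'][130:190,270:320,::-1]; cv2.imwrite('pics/side2d.png',cv2.resize(x,None,fx=10,fy=10,interpolation=cv2.INTER_CUBIC))
s=r.sense(); print(s['gripper_width'],s['wrist_force'])
E
```

```text
[0.5645, 0.2298, 0.0623] [293.4 169.5] [222. 348.]
[0.5645, 0.2298, 0.081] [293.2 164.6] [221. 331.]
[0.5645, 0.2298, 0.0775] [293.3 165.5] [221. 334.]
[0.578, 0.277, 0.082] [290.6 158.3] [212. 309.]
[0.552, 0.187, 0.082] [295.7 170.2] [230. 351.]
0.11377616035182034 [ 0.24387524 -0.0145772   0.71694458]
```

View pics/side2d.png

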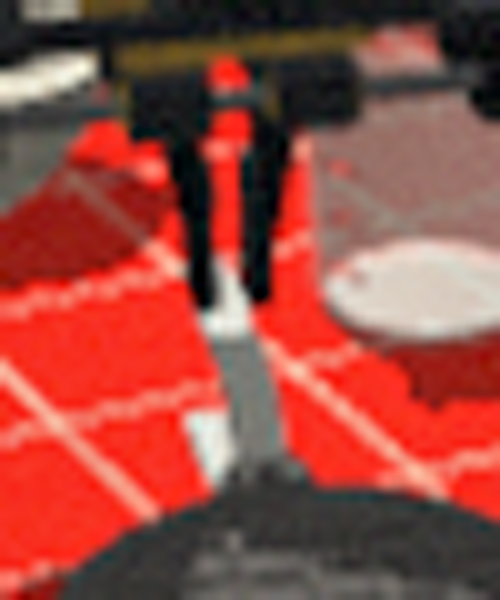

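```bash
python3 - <<'E'
from mv import *
c=dict(np.load('pics/side1.npz'))
a=c['pixels'][60:130,250:340,::-1].copy(); a=cv2.resize(a,None,fx=8,fy=8,interpolation=cv2.INTER_CUBIC)
for X in ([.5679,.2263,.1836],[.5679,.2263,.2023]):
    p=(proj(c,X)-[250,60]+.5)*8; print(p); cv2.circle(a,tuple(int(v) for v in p),4,(0,255,0),1)
cv2.imwrite('pics/side1d.png',a)
c=dict(np.load('pics/side0.npz'))
a=c['pixels'][50:130,110:200,::-1].copy(); a=cv2.resize(a,None,fx=8,fy=8,interpolation=cv2.INTER_CUBIC)
for X in ([.2206,.5848,.1835],[.2206,.5848,.202]):
    p=(proj(c,X)-[110,50]+.5)*8; print(p); cv2.circle(a,tuple(int(v) for v in p),4,(0,255,0),1)
cv2.imwrite('pics/side0d.png',a)
E
```

```text
[355.72677697 618.33880019]
[354.7593641  575.29136299]
[422.38202193 568.9905835 ]
[413.66695282 529.10682449]
```

View pics/side1d.png

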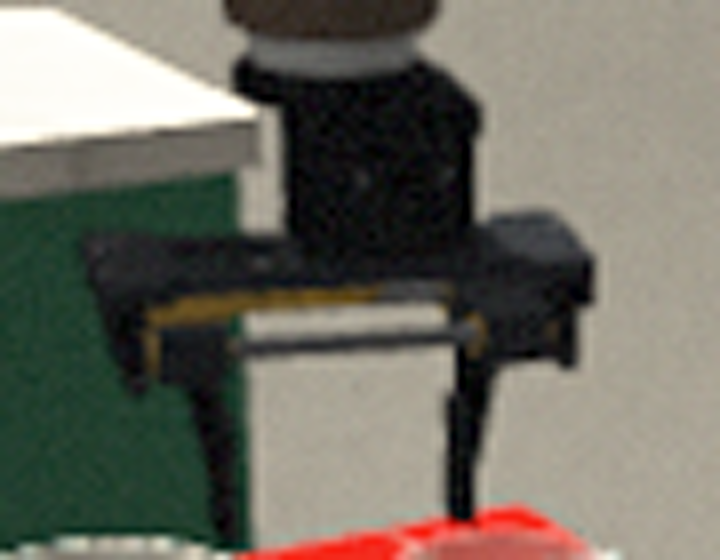

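View pics/side0d.png

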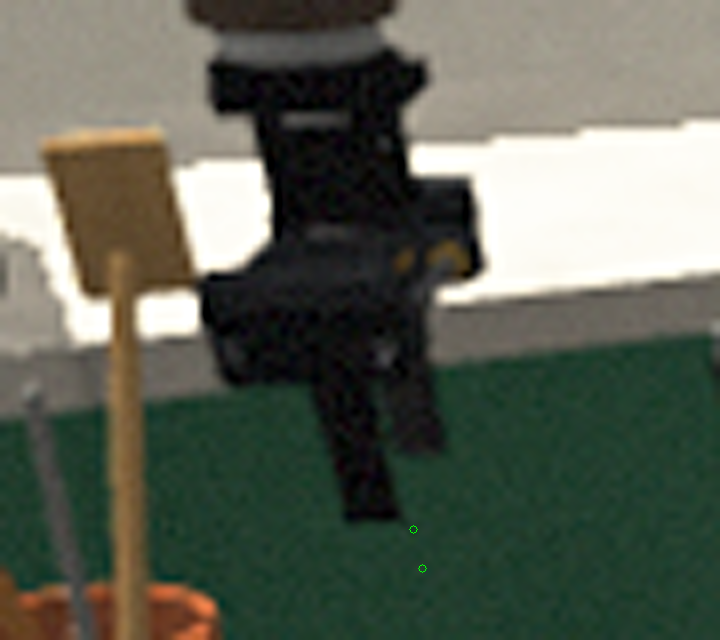

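```bash
python3 - <<'E'
from mv import *
t=dict(np.load('pics/top2.npz')); s=dict(np.load('pics/side2.npz'))
for z in(.1,.14,.18): print(z,unproj(t,(252.7,187.3),z).round(3),unproj(t,(250,198),z).round(3))
print(proj(t,[.5645,.2298,.0623]),proj(t,[.5645,.2298,.14]))
for z in (.06,.08,.1,.11): print(z,unproj(s,(293,160.3),z).round(3))
a=t['pixels'][150:230,215:305,::-1].copy(); cv2.imwrite('pics/top2d.png',cv2.resize(a,None,fx=8,fy=8,interpolation=cv2.INTER_CUBIC))
E
```

```text
0.1 [0.584 0.239 0.1  ] [0.549 0.248 0.1  ]
0.14 [0.576 0.234 0.14 ] [0.542 0.242 0.14 ]
0.18 [0.569 0.228 0.18 ] [0.535 0.236 0.18 ]
[257.07414667 195.30087844] [253.93895767 190.99378121]
0.06 [0.598 0.299 0.06 ]
0.08 [0.58  0.262 0.08 ]
0.1 [0.562 0.225 0.1  ]
0.11 [0.553 0.207 0.11 ]
```

View pics/top2d.png

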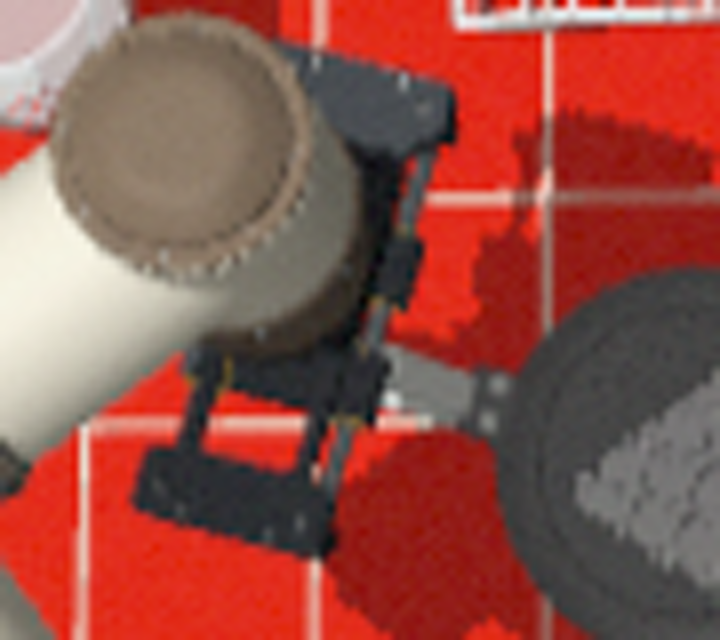

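Both views show the fingertips about 35 mm above the reported TCP, at side (293,160), level with the bar's top. The jaws also closed to 10 mm on nothing. So I'll open, go 25 mm lower and close again.

play_rows --pt "0 0 0 0 0 0 50" --pt "0 0 0 0 0 0 50" --pt "0 0 0 0 0 0 50" --pt "0 0 0 0 0 0 50" --pt "0 0 0 0 0 0 50" --pt "0 0 0.5 0 0 0 50" --pt "0 0 1.0 0 0 0 50" --pt "0 0 1.0 0 0 0 10" --pt "0 0 1.0 0 0 0 10" --pt "0 0 1.0 0 0 0 10" --pt "0 0 1.0 0 0 0 10" --pt "0 0 1.0 0 0 0 10"

```text
time_s: 6.0
tcp_pos: [0.5649, 0.23, 0.0378]
ee_rot: [[-0.271, -0.963, 0.001], [-0.963, 0.271, 0.001], [-0.001, -0.001, -1.0]]
wrist_force: [1.6, 0.8, 0.9]
gripper_width: 0.202
```

```bash
python3 - <<'E'
from mv import *
plan([.565,.230,.063],-195.7)
c=snap('side','side3')
x=c['pixels'][110:190,260:340,::-1]; cv2.imwrite('pics/side3d.png',cv2.resize(x,None,fx=7,fy=7,interpolation=cv2.INTER_CUBIC))
E
```

```text
t 6.0 pos [0.5649 0.23   0.0378] yawy 164.28 F [1.6 0.8 0.9] w 0.202 j [ 37.  28. -12.   0. -49. -53.]
d [-0.003 -0.003 -1.01 ] w [-0.01   0.01  -0.004]
```

View pics/side3d.png

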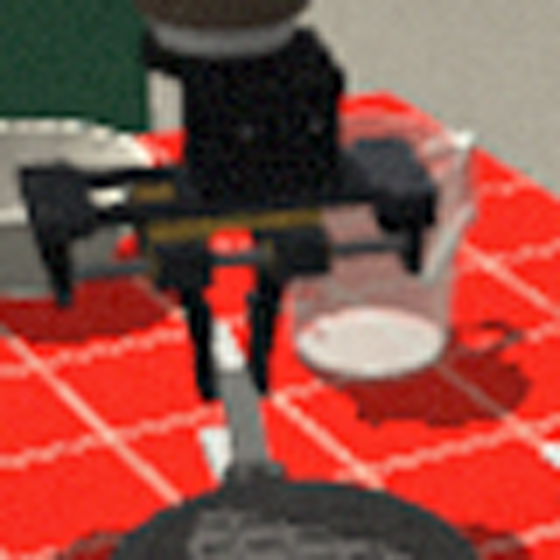

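The grip is on the handle now, with the opening at 17.6 mm. Next I'll push towards the hinge along tool +x.

play_rows --pt "0.05 0 0 0 0 0 10" --pt "0.1 0 0 0 0 0 10" --pt "0.15 0 0 0 0 0 10" --pt "0.2 0 0 0 0 0 10" --pt "0.25 0 0 0 0 0 10" --pt "0.3 0 0 0 0 0 10"

```text
time_s: 6.65
tcp_pos: [0.5631, 0.2231, 0.0377]
ee_rot: [[-0.271, -0.963, 0.002], [-0.963, 0.271, 0.001], [-0.002, -0.001, -1.0]]
wrist_force: [1.4, 4.9, -0.3]
gripper_width: 0.206
```

```bash
python3 - <<'E'
from mv import *
plan([.565,.230,.038],-195.7)
E
```

```text
t 6.65 pos [0.5631 0.2231 0.0377] yawy 164.3 F [ 1.4  4.9 -0.3] w 0.206 j [ 37.  28. -13.   0. -49. -53.]
d [-0.287  0.001 -0.01 ] w [-0.015  0.018  0.001]
```

Friction is about 5 N, as expected. I'll carry on to the stop in small steps.

play_rows --pt "0.04 0 0 0 0 0 10" --pt "0.08 0 0 0 0 0 10" --pt "0.08 0 0 0 0 0 10"

```text
time_s: 6.95
tcp_pos: [0.5625, 0.2209, 0.0377]
ee_rot: [[-0.271, -0.963, 0.001], [-0.963, 0.271, 0.001], [-0.001, -0.001, -1.0]]
wrist_force: [1.4, 5.2, 1.1]
gripper_width: 0.201
```

play_rows --pt "0.04 0 0 0 0 0 10" --pt "0.06 0 0 0 0 0 10" --pt "0.06 0 0 0 0 0 10"

```text
time_s: 7.25
tcp_pos: [0.5621, 0.2196, 0.0377]
ee_rot: [[-0.271, -0.963, 0.001], [-0.963, 0.271, 0.001], [-0.001, -0.001, -1.0]]
wrist_force: [1.7, 5.4, 0.9]
gripper_width: 0.198
```

play_rows --pt "0.04 0 0 0 0 0 10" --pt "0.06 0 0 0 0 0 10" --pt "0.06 0 0 0 0 0 10"

```text
time_s: 7.55
tcp_pos: [0.5617, 0.2181, 0.0377]
ee_rot: [[-0.271, -0.963, 0.001], [-0.963, 0.271, 0.001], [-0.001, -0.001, -1.0]]
wrist_force: [0.7, 5.2, 0.5]
gripper_width: 0.2
```

play_rows --pt "0.04 0 0 0 0 0 10" --pt "0.06 0 0 0 0 0 10" --pt "0.06 0 0 0 0 0 10"

```text
time_s: 7.85
tcp_pos: [0.5615, 0.2173, 0.0377]
ee_rot: [[-0.27, -0.963, 0.002], [-0.963, 0.271, 0.002], [-0.002, -0.002, -1.0]]
wrist_force: [2.1, 6.5, -0.2]
gripper_width: 0.202
```

```bash
python3 - <<'E'
from mv import *
plan([.565,.230,.038],-195.7)
c=snap('top','top4'); s=snap('side','side4')
cv2.imwrite('pics/top4c.png',cv2.resize(c['pixels'][180:240,290:360,::-1],None,fx=9,fy=9,interpolation=cv2.INTER_CUBIC))
cv2.imwrite('pics/side4c.png',cv2.resize(s['pixels'][170:235,265:345,::-1],None,fx=8,fy=8,interpolation=cv2.INTER_CUBIC))
E
```

```text
t 7.85 pos [0.5615 0.2173 0.0377] yawy 164.31 F [ 2.1  6.5 -0.2] w 0.202 j [ 37.  28. -14.  -0. -49. -52.]
d [-0.527  0.004 -0.01 ] w [-0.018  0.027  0.001]
```

View pics/top4c.png

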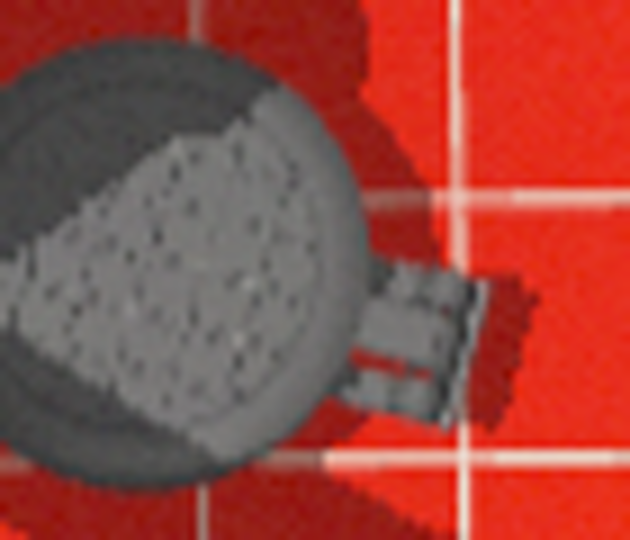

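View pics/side4c.png

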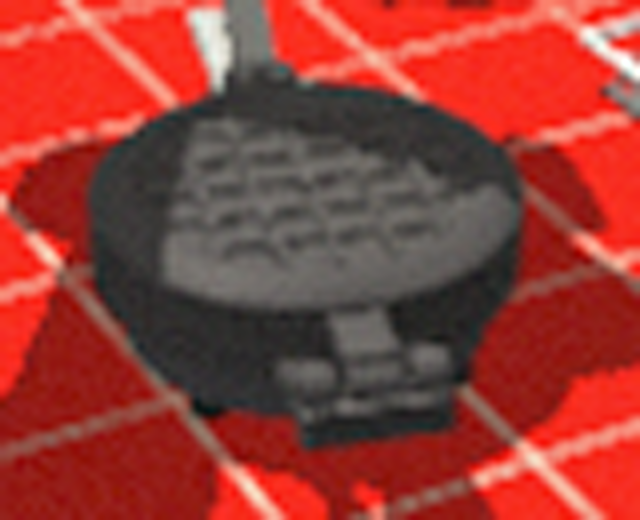

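The eye is between the knuckles but sits towards the far one (top crop: knuckles at y≈285 and 390, eye at y≈330). I'll shift it 2 mm sideways and push to the stop.

play_rows --pt "0 0.05 0 0 0 0 10" --pt "0 0.1 0 0 0 0 10" --pt "0.04 0.1 0 0 0 0 10" --pt "0.08 0.1 0 0 0 0 10" --pt "0.08 0.1 0 0 0 0 10"

```text
time_s: 8.45
tcp_pos: [0.5601, 0.2178, 0.0381]
ee_rot: [[-0.27, -0.963, 0.006], [-0.963, 0.27, 0.005], [-0.006, -0.004, -1.0]]
wrist_force: [3.4, 10.5, -1.7]
gripper_width: 0.199
```

```bash
python3 - <<'E'
from mv import *
plan([.565,.230,.038],-195.7)
c=snap('top','top5')
cv2.imwrite('pics/top5c.png',cv2.resize(c['pixels'][195:235,315:360,::-1],None,fx=13,fy=13,interpolation=cv2.INTER_CUBIC))
E
```

```text
t 8.45 pos [0.5601 0.2178 0.0381] yawy 164.36 F [ 3.4 10.5 -1.7] w 0.199 j [ 37.  27. -14.  -0. -48. -52.]
d [-0.524 -0.056  0.009] w [-0.05   0.07   0.012]
```

View pics/top5c.png

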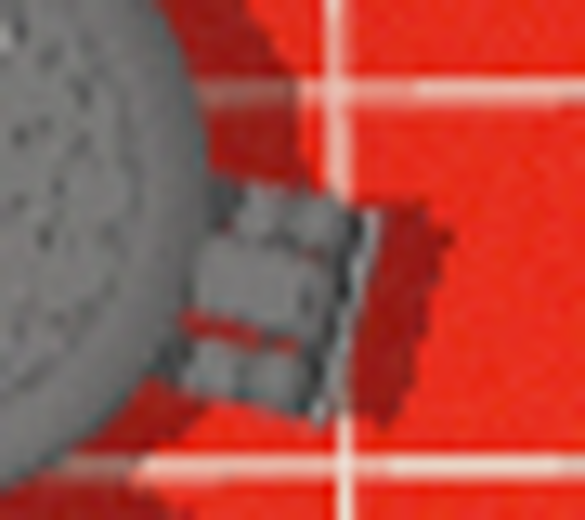

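The stop is reached: force rose to 10.5 N with no further advance. Releasing and lifting.

play_rows --pt "-0.02 0.0 0 0 0 0 45" --pt "-0.02 0.0 0 0 0 0 45" --pt "-0.02 0.0 0 0 0 0 45" --pt "-0.02 0.0 0 0 0 0 45" --pt "0 0 -1.5 0 0 0 45" --pt "0 0 -3.2 0 0 0 60" --pt "0 0 -5 0 0 0 60" --pt "0 0 -5 0 0 0 60"

```text
time_s: 9.3
tcp_pos: [0.5616, 0.2163, 0.1699]
ee_rot: [[-0.27, -0.963, 0.012], [-0.963, 0.27, 0.006], [-0.009, -0.01, -1.0]]
wrist_force: [0.8, -0.6, 0.6]
gripper_width: 0.662
```

```bash
python3 - <<'E'
from mv import *
plan([.591,-.232,.15],76.4)
E
```

```text
t 9.3 pos [0.5616 0.2163 0.1699] yawy 164.33 F [ 0.8 -0.6  0.6] w 0.662 j [ 37.  20.  -5.   0. -64. -52.]
d [16.954 -5.967  0.709] w [-0.018  0.172 17.586]
```

play_rows --pt "1.5 -0.5 0 0 0 1.5 60" --pt "3.0 -1.0 0 0 0 3.1 60" --pt "4.6 -1.6 0.1 0 0 4.7 60" --pt "6.2 -2.1 0.2 0 0 6.3 60" --pt "7.7 -2.7 0.3 0 0 7.9 60" --pt "9.3 -3.2 0.4 0 0 9.5 60" --pt "10.9 -3.8 0.5 0 0 11.1 60" --pt "12.5 -4.4 0.6 0 0 12.7 60" --pt "14 -4.9 0.7 0 0 14.3 50" --pt "15.5 -5.45 0.7 0 0 15.9 45" --pt "16.95 -5.97 0.7 0 0 17.5 45" --pt "16.95 -5.97 0.7 0 0 17.55 45"

```text
time_s: 10.5
tcp_pos: [0.5855, -0.2376, 0.1438]
ee_rot: [[-0.971, 0.24, -0.002], [0.24, 0.971, -0.001], [0.002, -0.001, -1.0]]
wrist_force: [-0.0, 0.1, -0.5]
gripper_width: 0.525
```

play_rows --pt "0 0 1.0 0 0 0 45" --pt "0 0 2.0 0 0 0 45" --pt "0 0 2.8 0 0 0 45" --pt "0 0 2.8 0 0 0 45"

```text
time_s: 10.9
tcp_pos: [0.5835, -0.2324, 0.0712]
ee_rot: [[-0.972, 0.233, -0.008], [0.233, 0.973, 0.002], [0.008, 0.0, -1.0]]
wrist_force: [-0.5, 0.7, -0.1]
gripper_width: 0.52
```

```bash
python3 - <<'E'
from mv import *
plan([.591,-.232,.0],76.4)
from fitall import *
c=snap('top','top6'); s=snap('side','side6')
for n,cc,w in(('t',c,(360,165,430,225)),('s',s,(335,200,425,280))):
    u0,v0,u1,v1=w; a=cv2.resize(cc['pixels'][v0:v1,u0:u1,::-1],None,fx=8,fy=8,interpolation=cv2.INTER_CUBIC)
    q=r.sense()['tcp_pos']
    for z in(0,.036):
        p=(proj(cc,q+[0,0,z])-[u0,v0]+.5)*8; cv2.circle(a,tuple(int(v) for v in p),4,(0,255,0) if z==0 else (255,0,0),1); print(n,z,p)
    cv2.imwrite(f'pics/p6_{n}.png',a)
E
```

```text
t 10.9 pos [ 0.5835 -0.2324  0.0712] yawy 76.53 F [-0.5  0.7 -0.1] w 0.52 j [ -7.  28.  -7.  -0. -55. -96.]
d [-0.313  0.084  2.845] w [ 0.    -0.093  0.027]
t 0 [293.71474278 178.5413492 ]
t 0.036 [308.70440733 161.3011429 ]
s 0 [393.42954001 299.26173282]
s 0.036 [405.92076834 207.1047304 ]
```

View pics/p6_t.png

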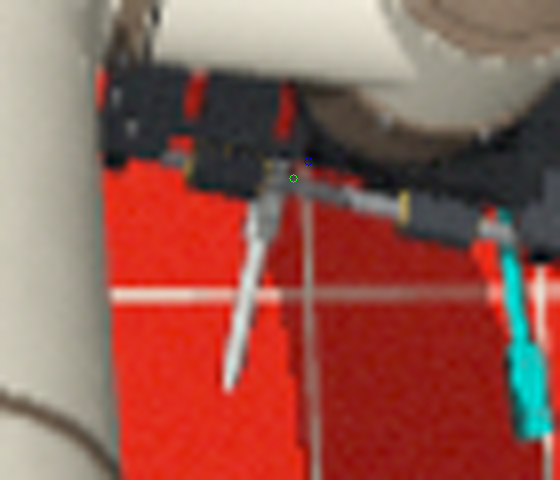

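View pics/p6_s.png

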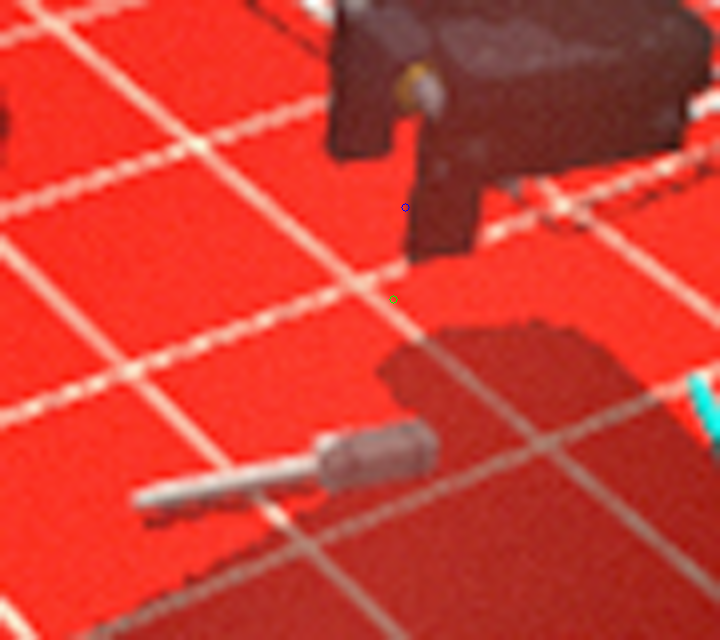

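play_rows --pt "-0.31 0.08 1.0 0 -0.09 0 45" --pt "-0.31 0.08 1.9 0 -0.09 0 45" --pt "-0.31 0.08 1.9 0 -0.09 0 45" --pt "-0.31 0.08 1.9 0 -0.09 0 45"

```text
time_s: 11.4
tcp_pos: [0.5955, -0.2334, 0.0288]
ee_rot: [[-0.973, 0.232, 0.009], [0.232, 0.973, -0.003], [-0.01, -0.001, -1.0]]
wrist_force: [0.4, 0.5, 0.4]
gripper_width: 0.523
```

```bash
python3 - <<'E'
from mv import *
plan([.591,-.232,-.032],76.4)
from fitall import *
s=snap('side','side7')
for n,cc,w in(('s',s,(335,200,425,280)),):
    u0,v0,u1,v1=w; a=cv2.resize(cc['pixels'][v0:v1,u0:u1,::-1],None,fx=8,fy=8,interpolation=cv2.INTER_CUBIC)
    q=r.sense()['tcp_pos']
    for z in(0,.036):
        p=(proj(cc,q+[0,0,z])-[u0,v0]+.5)*8; cv2.circle(a,tuple(int(v) for v in p),4,(0,255,0) if z==0 else (255,0,0),1); print(n,z,p)
    cv2.imwrite(f'pics/p7_{n}.png',a)
E
```

```text
t 11.4 pos [ 0.5955 -0.2334  0.0288] yawy 76.58 F [0.4 0.5 0.4] w 0.523 j [ -7.  31.  -9.   0. -50. -97.]
d [0.211 0.014 2.429] w [-0.006  0.11   0.036]
s 0 [401.90369347 401.90996993]
s 0.036 [414.19323511 314.5758677 ]
```

View pics/p7_s.png

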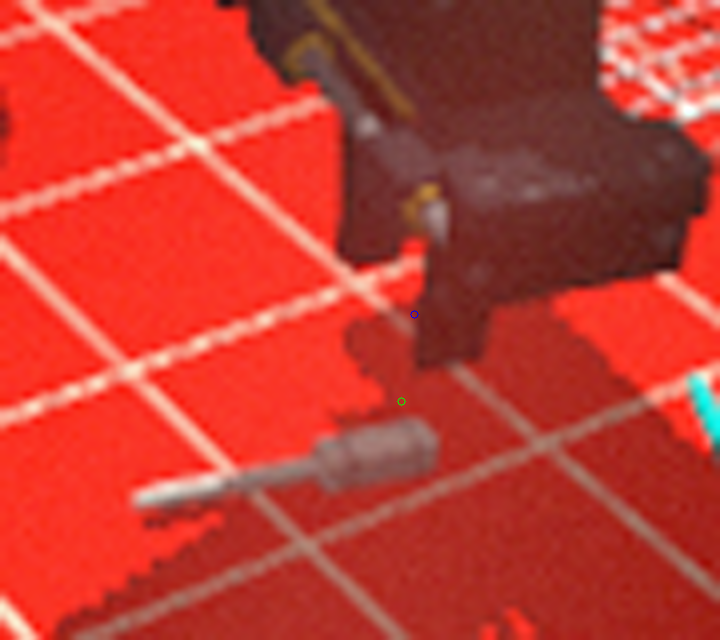

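play_rows --pt "0 0 0 0 0 0 45" --pt "0 0 0 0 0 0 45" --pt "0 0 0 0 0 0 45" --pt "0 0 0 0 0 0 45"

```text
time_s: 11.85
tcp_pos: [0.5948, -0.2333, 0.0278]
ee_rot: [[-0.972, 0.233, 0.008], [0.233, 0.972, -0.002], [-0.009, 0.0, -1.0]]
wrist_force: [-0.0, 0.9, -0.9]
gripper_width: 0.519
```

```bash
python3 - <<'E'
from mv import *
plan([.591,-.232,-.032],76.4)
E
```

```text
t 11.85 pos [ 0.5948 -0.2333  0.0278] yawy 76.53 F [-0.   0.9 -0.9] w 0.519 j [ -7.  31.  -9.   0. -50. -97.]
d [0.179 0.014 2.39 ] w [0.    0.098 0.026]
```

play_rows --pt "0.18 0.01 0.7 0 0.1 0 45" --pt "0.18 0.01 1.4 0 0.1 0 45" --pt "0.18 0.01 1.9 0 0.1 0 45" --pt "0.18 0.01 2.2 0 0.1 0 45" --pt "0.18 0.01 2.2 0 0.1 0 45" --pt "0.18 0.01 2.2 0 0.1 0 45"

```text
time_s: 12.45
tcp_pos: [0.591, -0.2321, -0.0277]
ee_rot: [[-0.973, 0.233, -0.001], [0.233, 0.973, -0.0], [0.001, -0.0, -1.0]]
wrist_force: [-0.3, -0.1, -0.6]
gripper_width: 0.514
```

```bash
python3 - <<'E'
from mv import *
plan([.591,-.232,-.032],76.4)
from fitall import *
s=snap('side','side8'); c=snap('top','top8')
for n,cc,w in(('s',s,(335,220,425,280)),('t',c,(360,165,430,225))):
    u0,v0,u1,v1=w; a=cv2.resize(cc['pixels'][v0:v1,u0:u1,::-1],None,fx=8,fy=8,interpolation=cv2.INTER_CUBIC)
    cv2.imwrite(f'pics/p8_{n}.png',a)
E
```

```text
t 12.45 pos [ 0.591  -0.2321 -0.0277] yawy 76.55 F [-0.3 -0.1 -0.6] w 0.514 j [ -7.  35. -11.   0. -44. -97.]
d [-0.     0.004  0.171] w [-0.003 -0.008  0.029]
```

View pics/p8_s.png

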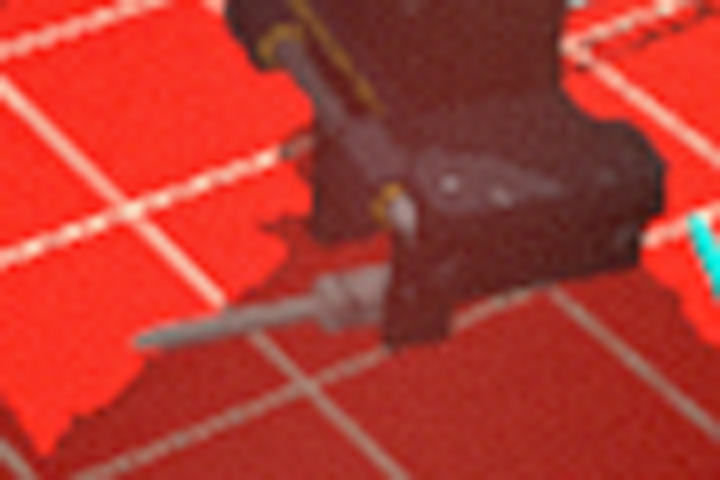

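View pics/p8_t.png

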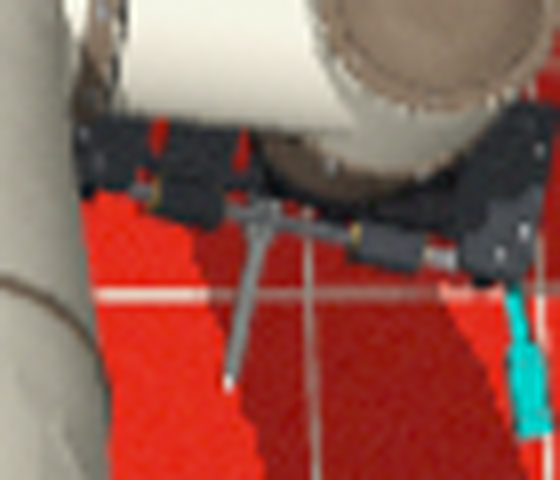

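play_rows --pt "0 0 0.1 0 0 0 45" --pt "0 0 0.18 0 0 0 45" --pt "0 0 0.18 0 0 0 45"

```text
time_s: 12.85
tcp_pos: [0.5905, -0.232, -0.0324]
ee_rot: [[-0.972, 0.233, -0.001], [0.233, 0.972, 0.0], [0.001, 0.0, -1.0]]
wrist_force: [0.2, -0.7, -0.6]
gripper_width: 0.516
```

play_rows --pt "0 0 0.0 0 0 0 30" --pt "0 0 0.0 0 0 0 20" --pt "0 0 0.0 0 0 0 5" --pt "0 0 0.0 0 0 0 5" --pt "0 0 0.0 0 0 0 5" --pt "0 0 0.0 0 0 0 5" --pt "0 0 0.0 0 0 0 5" --pt "0 0 0.0 0 0 0 5"

```text
time_s: 13.65
tcp_pos: [0.5907, -0.232, -0.0322]
ee_rot: [[-0.972, 0.233, -0.001], [0.233, 0.972, 0.0], [0.001, 0.0, -1.0]]
wrist_force: [-0.2, 0.0, -0.4]
gripper_width: 0.154
```

```bash
python3 - <<'E'
from mv import *
plan([.591,-.232,-.032],76.4)
from fitall import *
s=snap('side','side9')
for n,cc,w in(('s',s,(335,220,425,280)),):
    u0,v0,u1,v1=w; a=cv2.resize(cc['pixels'][v0:v1,u0:u1,::-1],None,fx=8,fy=8,interpolation=cv2.INTER_CUBIC)
    cv2.imwrite(f'pics/p9_{n}.png',a)
E
```

```text
t 13.65 pos [ 0.5907 -0.232  -0.0322] yawy 76.52 F [-0.2  0.  -0.4] w 0.154 j [ -7.  35. -12.  -0. -43. -97.]
d [-0.012  0.003 -0.008] w [ 0.    -0.01   0.025]
```

View pics/p9_s.png

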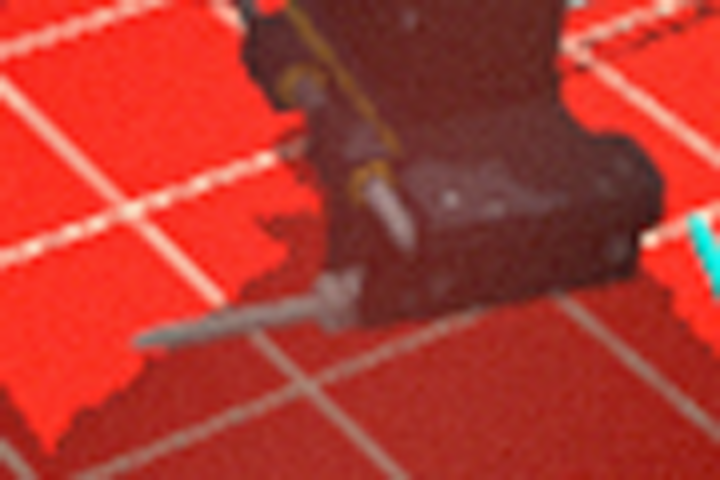

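The pin is gripped (13.4 mm, and the tip hasn't moved). Next: lift it and bring it to the far side of the hinge.

play_rows --pt "0 0 -0.4 0 0 0 5" --pt "0 0 -1.2 0 0 0 5" --pt "0 0 -2.2 0 0 0 5" --pt "0 0 -3.2 0 0 0 5" --pt "0 0 -3.7 0 0 0 5" --pt "0 0 -3.7 0 0 0 5" --pt "0 0 -3.7 0 0 0 5"

```text
time_s: 14.4
tcp_pos: [0.5901, -0.2317, 0.0596]
ee_rot: [[-0.972, 0.233, -0.002], [0.233, 0.972, 0.001], [0.002, 0.0, -1.0]]
wrist_force: [0.3, 0.1, -1.3]
gripper_width: 0.152
```

```bash
python3 - <<'E'
from mv import *
plan([.6098,-.0701,.0600],74.29)
E
```

```text
t 14.4 pos [ 0.5901 -0.2317  0.0596] yawy 76.5 F [ 0.3  0.1 -1.3] w 0.152 j [ -7.  29.  -7.  -0. -54. -97.]
d [ 0.742  6.471 -0.012] w [ 0.005 -0.024  0.442]
```

play_rows --pt "0.1 0.9 0 0 0 0.1 5" --pt "0.25 2.2 0 0 0 0.2 5" --pt "0.4 3.5 0 0 0 0.3 5" --pt "0.55 4.8 0 0 0 0.44 5" --pt "0.68 5.9 0 0 0 0.44 5" --pt "0.74 6.47 0 0 0 0.44 5" --pt "0.74 6.47 0 0 0 0.44 5" --pt "0.74 6.47 0 0 0 0.44 5" --pt "0.74 6.47 0 0 0 0.44 5"

```text
time_s: 15.3
tcp_pos: [0.61, -0.0714, 0.0598]
ee_rot: [[-0.962, 0.271, -0.002], [0.271, 0.962, 0.0], [0.002, -0.001, -1.0]]
wrist_force: [-0.2, 0.1, -0.9]
gripper_width: 0.158
```

```bash
python3 - <<'E'
from mv import *
plan([.6098,-.0701,.0088],74.29)
s=snap('side','side10'); c=snap('top','top10')
for n,cc,w in(('s',s,(265,150,365,225)),('t',c,(290,150,390,225))):
    u0,v0,u1,v1=w; a=cv2.resize(cc['pixels'][v0:v1,u0:u1,::-1],None,fx=8,fy=8,interpolation=cv2.INTER_CUBIC)
    cv2.imwrite(f'pics/p10_{n}.png',a)
E
```

```text
t 15.3 pos [ 0.61   -0.0714  0.0598] yawy 74.26 F [-0.2  0.1 -0.9] w 0.158 j [   8.   27.  -10.   -0.  -53. -114.]
d [0.017 0.051 2.039] w [-0.006 -0.022 -0.007]
```

View pics/p10_s.png

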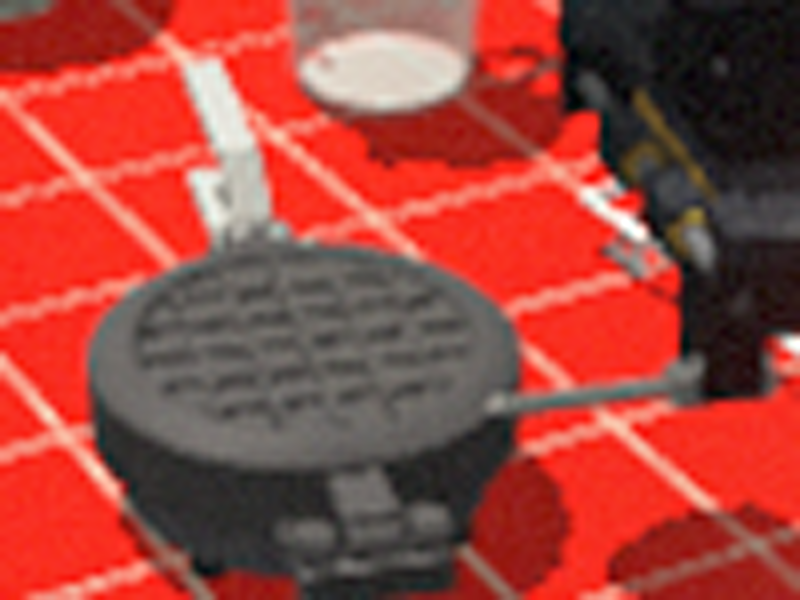

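View pics/p10_t.png

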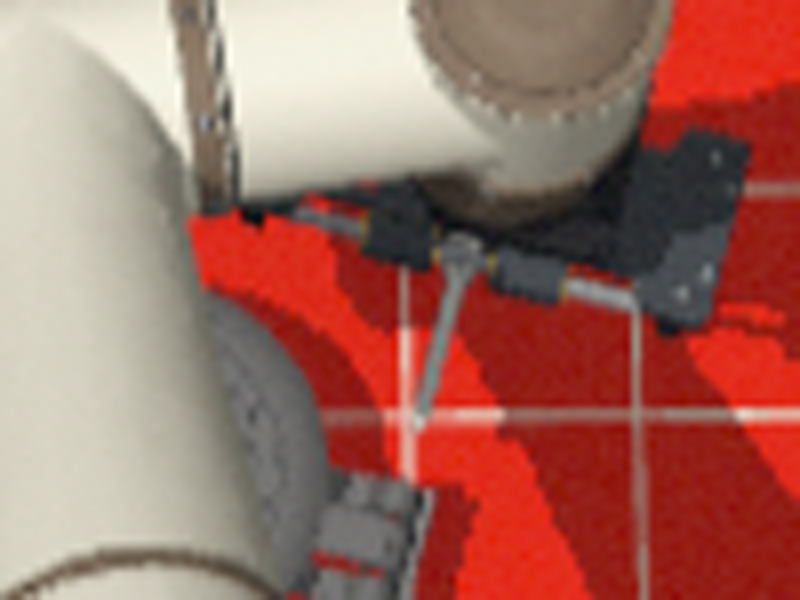

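play_rows --pt "0.02 0.05 0.8 0 0 0 5" --pt "0.02 0.05 1.6 0 0 0 5" --pt "0.02 0.05 2.04 0 0 0 5" --pt "0.02 0.05 2.04 0 0 0 5" --pt "0.02 0.05 2.04 0 0 0 5" --pt "0.02 0.05 2.04 0 0 0 5"

```text
time_s: 16.0
tcp_pos: [0.6112, -0.0692, 0.0104]
ee_rot: [[-0.963, 0.27, 0.001], [0.27, 0.963, 0.0], [-0.001, 0.001, -1.0]]
wrist_force: [0.6, 0.5, -0.1]
gripper_width: 0.156
```

```bash
python3 - <<'E'
from mv import *
import fit
plan([.6098,-.0701,.0088],74.29)
s=snap('side','side11'); c=snap('top','top11')
q=r.sense(); tcp=q['tcp_pos']; d=q['ee_rot'][:,0]
tip=tcp+[0,0,.0392]+.086*d; sh=tcp+[0,0,.0392]+.022*d
H=np.array([.4885,-.036,.048]); py=np.array([.9627,-.2708,0])
print('tip',tip.round(4),'tip rel hinge along -y',((tip-H)@py).round(4))
for n,cc,w in(('s',s,(290,185,370,225)),('t',c,(310,170,370,230))):
    u0,v0,u1,v1=w; a=cv2.resize(cc['pixels'][v0:v1,u0:u1,::-1],None,fx=10,fy=10,interpolation=cv2.INTER_CUBIC)
    P=lambda X:tuple(int(v) for v in (proj(cc,X)-[u0,v0]+.5)*10)
    cv2.line(a,P(sh),P(tip),(0,255,0),1)
    cv2.line(a,P(H-.028*py),P(H+.028*py),(255,255,0),1)
    cv2.imwrite(f'pics/p11_{n}.png',a)
E
```

```text
t 16.0 pos [ 0.6112 -0.0692  0.0104] yawy 74.33 F [ 0.6  0.5 -0.1] w 0.156 j [   9.   31.  -13.   -0.  -46. -114.]
d [ 0.045 -0.05   0.063] w [0.006 0.013 0.008]
tip [ 0.5282 -0.0458  0.0495] tip rel hinge along -y 0.0409
```

View pics/p11_s.png

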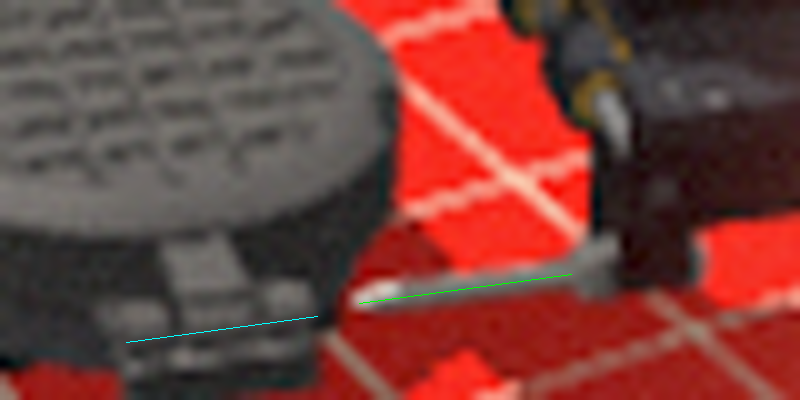

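View pics/p11_t.png

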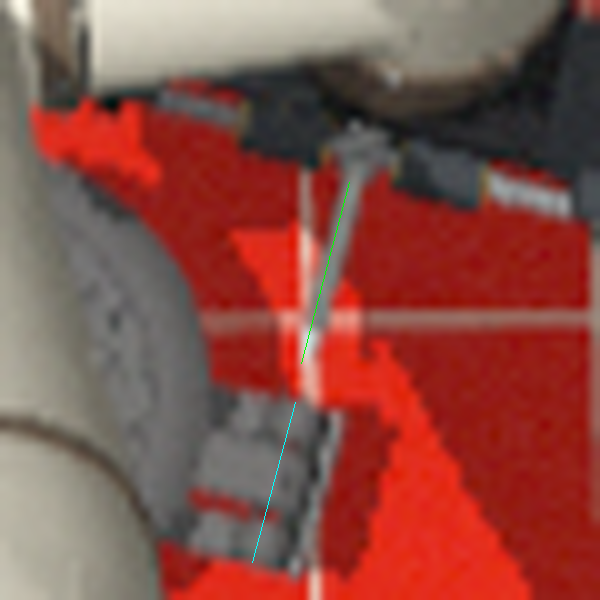

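```bash
python3 - <<'E'
from fitall import *
t=load('top11'); s=load('side11')
w=-1.845; C0=np.array([.4885,-.036])-.112*np.array([np.cos(w),np.sin(w)])
parts=[cyly(112,48,10,-28,-14),cyly(112,48,10,14,28),box(123,129,-28,28,40,49)]
rows=[]
for n,cc,win in(('t',t,(322,203,352,233)),('s',s,(293,195,330,225))):
  ims=[]
  for off in(0,.002,-.002):
    u0,v0,u1,v1=win; a=cv2.resize(cc['pixels'][v0:v1,u0:u1,::-1],None,fx=12,fy=12,interpolation=cv2.INTER_CUBIC)
    a=cv2.convertScaleAbs(a,alpha=1.5)
    bias=[0,0]
    if n=='s': bias=[-.3,-.8]
    for P in parts:
        h=cv2.convexHull(((projN(cc,tf(P,C0[0]+off*np.cos(w),C0[1]+off*np.sin(w),0,w))+bias-[u0,v0]+.5)*12).astype(np.float32)).astype(int); cv2.polylines(a,[h],True,(0,255,0),1)
    ims.append(a)
  m=np.hstack(ims); m=cv2.resize(m,(798,int(m.shape[0]*798/m.shape[1])),interpolation=cv2.INTER_AREA) if False else m
  cv2.imwrite(f'pics/k_{n}.png',cv2.resize(m,None,fx=.72 if n=='t' else .6,fy=.72 if n=='t' else .6))
E
```

```text
(no output)
```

View pics/k_t.png

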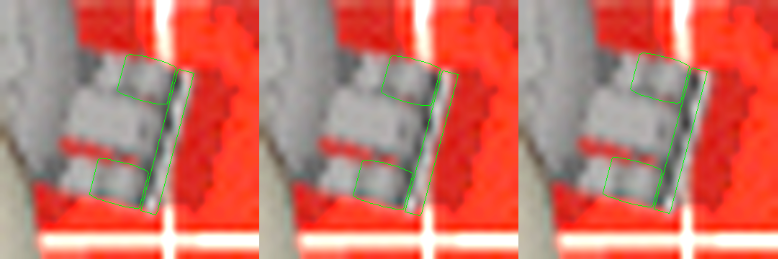

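View pics/k_s.png

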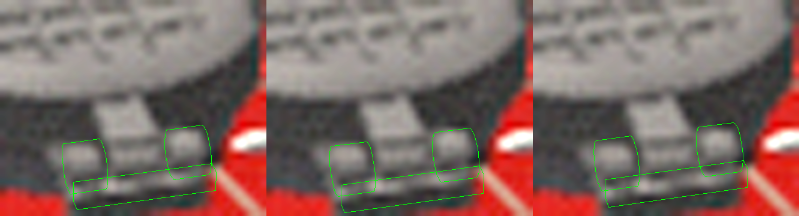

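play_rows --pt "0.1 -0.045 0.065 0 0 0 5" --pt "0.25 -0.045 0.065 0 0 0 5" --pt "0.36 -0.045 0.065 0 0 0 5" --pt "0.36 -0.045 0.065 0 0 0 5" --pt "0.36 -0.045 0.065 0 0 0 5"

```text
time_s: 16.6
tcp_pos: [0.6013, -0.0676, 0.0078]
ee_rot: [[-0.963, 0.27, -0.001], [0.27, 0.963, 0.0], [0.001, -0.0, -1.0]]
wrist_force: [0.1, -0.0, -0.0]
gripper_width: 0.156
```

```bash
cat > look.py <<'E'
from mv import *
import sys
def look(tag,save=True):
    q=r.sense(); tcp=q['tcp_pos']; d=q['ee_rot'][:,0]
    tip=tcp+[0,0,.0392]+.086*d
    H=np.array([.4885,-.036,.048]); py=np.array([.9627,-.2708,0]); px=np.array([-.2708,-.9627,0])
    print('t',q['time_s'],'tip rel hinge: y %.1f x %.1f z %.1f'%tuple(1e3*(tip-H)@np.c_[py,px,[0,0,1]]),'F pan y,x,z',(q['wrist_force']@np.c_[py,px,[0,0,1]]).round(1),'yawy %.2f'%np.degrees(np.arctan2(q['ee_rot'][1,1],q['ee_rot'][0,1])),'w',q['gripper_width'].round(3),'M',q['moment'].round(2))
    if save:
        for n,cam,w in(('s','side',(290,185,350,225)),('t','top',(318,185,358,235))):
            cc=snap(cam,cam+tag); u0,v0,u1,v1=w; a=cv2.resize(cc['pixels'][v0:v1,u0:u1,::-1],None,fx=12,fy=12,interpolation=cv2.INTER_CUBIC)
            cv2.imwrite(f'pics/p{tag}_{n}.png',cv2.convertScaleAbs(a,alpha=1.4))
if __name__=='__main__': look(sys.argv[1],sys.argv[1]!='-')
E
python3 look.py 12
```

```text
Traceback (most recent call last):
  File "look.py", line 12, in <module>
    if __name__=='__main__': look(sys.argv[1],sys.argv[1]!='-')
                             ~~~~^^^^^^^^^^^^^^^^^^^^^^^^^^^^^^
  File "look.py", line 7, in look
    print('t',q['time_s'],'tip rel hinge: y %.1f x %.1f z %.1f'%tuple(1e3*(tip-H)@np.c_[py,px,[0,0,1]]),'F pan y,x,z',(q['wrist_force']@np.c_[py,px,[0,0,1]]).round(1),'yawy %.2f'%np.degrees(np.arctan2(q['ee_rot'][1,1],q['ee_rot'][0,1])),'w',q['gripper_width'].round(3),'M',q['moment'].round(2))
                                                                                                                                                                                                                                                 ^^^^^^^^^^^^^^^^^^^^^^^^
AttributeError: 'float' object has no attribute 'round'
```

```bash
sed -i "s/q\['gripper_width'\].round(3)/round(q['gripper_width'],3)/" look.py; python3 look.py 12
```

```text
t 16.6 tip rel hinge: y 31.2 x -0.0 z -0.9 F pan y,x,z [ 0.1  0.  -0. ] yawy 74.34 w 0.156 M [ 0.06 -0.24  0.02]
```

View pics/p12_s.png

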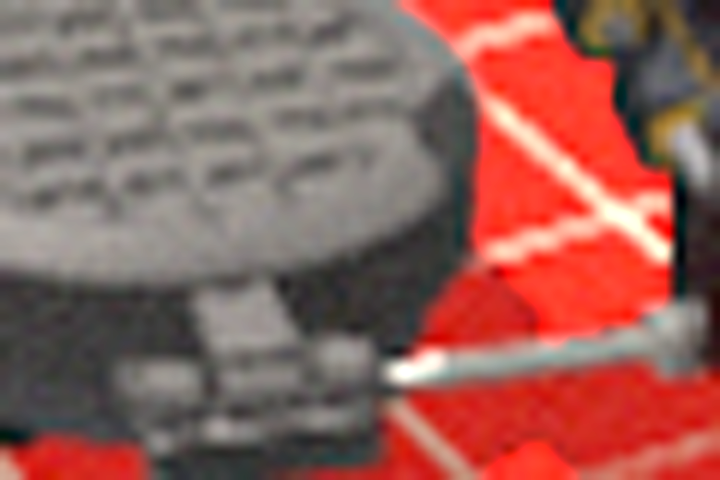

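View pics/p12_t.png

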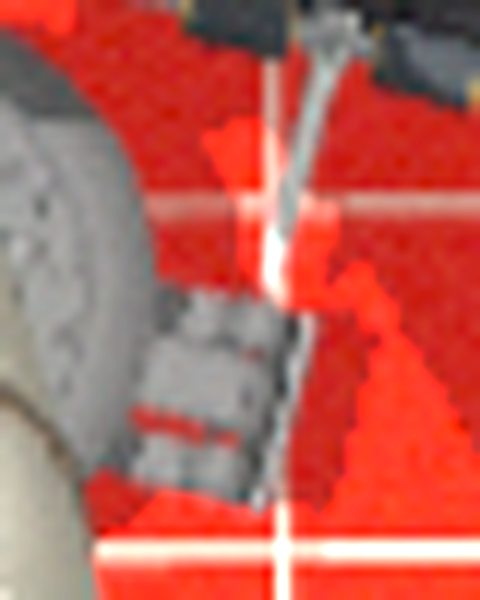

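Tip is about 3 mm from the knuckle and lined up within 1–2 mm in both views. I'll raise it 0.8 mm and probe gently.

play_rows --pt "0.0 0 -0.03 0 0 0 5" --pt "0.08 0 -0.03 0 0 0 5" --pt "0.16 0 -0.03 0 0 0 5" --pt "0.24 0 -0.03 0 0 0 5" --pt "0.32 0 -0.03 0 0 0 5" --pt "0.32 0 -0.03 0 0 0 5"

```text
time_s: 17.3
tcp_pos: [0.5932, -0.0655, 0.0084]
ee_rot: [[-0.963, 0.27, -0.001], [0.27, 0.963, 0.0], [0.001, -0.0, -1.0]]
wrist_force: [0.1, 0.6, -0.2]
gripper_width: 0.155
```

```bash
python3 look.py 13
```

```text
t 17.3 tip rel hinge: y 22.8 x 0.1 z -0.3 F pan y,x,z [-0.  -0.6 -0.2] yawy 74.33 w 0.155 M [ 0.04 -0.15  0.01]
```

View pics/p13_s.png

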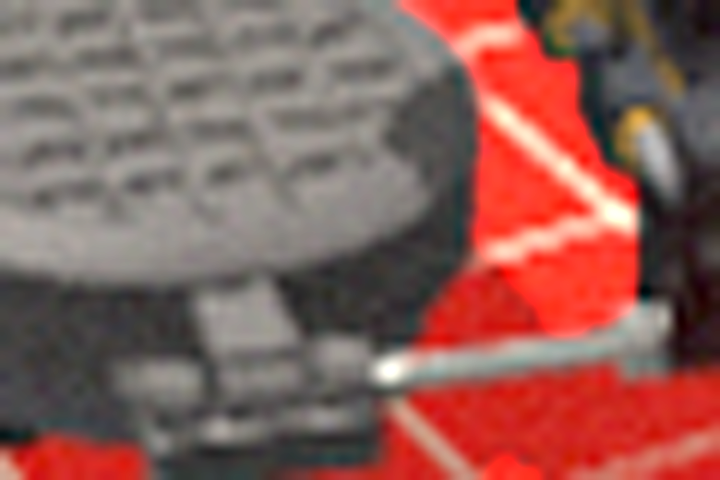

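View pics/p13_t.png

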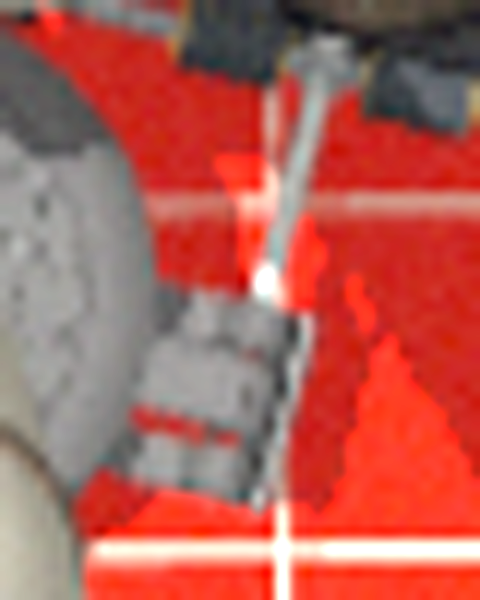

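The tip is entering the knuckle with no force. I'll keep going slowly.

play_rows --pt "0.08 0 0 0 0 0 5" --pt "0.16 0 0 0 0 0 5" --pt "0.24 0 0 0 0 0 5" --pt "0.24 0 0 0 0 0 5"

```text
time_s: 17.8
tcp_pos: [0.5874, -0.0639, 0.0084]
ee_rot: [[-0.963, 0.27, -0.001], [0.27, 0.963, 0.0], [0.001, -0.0, -1.0]]
wrist_force: [-0.2, 0.7, 0.1]
gripper_width: 0.156
```

```bash
python3 look.py -
```

```text
t 17.8 tip rel hinge: y 16.8 x 0.1 z -0.3 F pan y,x,z [-0.4 -0.6  0.1] yawy 74.33 w 0.156 M [ 0.02 -0.18  0.01]
```

play_rows --pt "0.08 0 0 0 0 0 5" --pt "0.16 0 0 0 0 0 5" --pt "0.24 0 0 0 0 0 5" --pt "0.24 0 0 0 0 0 5"

```text
time_s: 18.2
tcp_pos: [0.5817, -0.0623, 0.0084]
ee_rot: [[-0.963, 0.27, -0.001], [0.27, 0.963, 0.0], [0.001, -0.0, -1.0]]
wrist_force: [-0.5, 0.2, -0.2]
gripper_width: 0.156
```

```bash
python3 look.py 14
```

```text
t 18.2 tip rel hinge: y 10.8 x 0.1 z -0.3 F pan y,x,z [-0.6 -0.1 -0.2] yawy 74.33 w 0.156 M [-0.   -0.13  0.02]
```

View pics/p14_s.png

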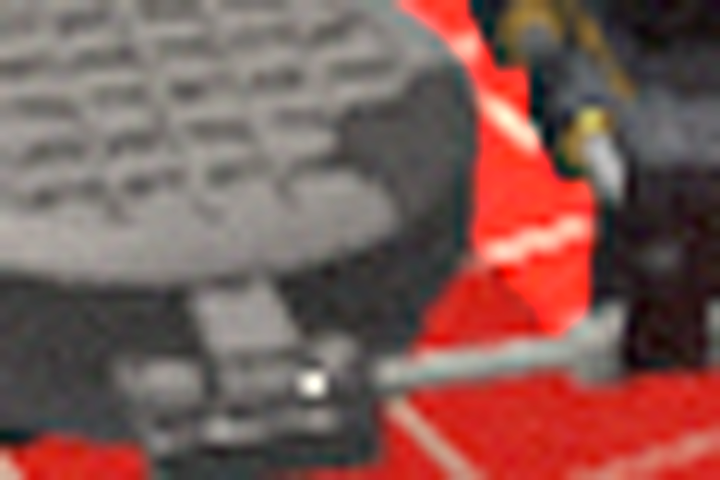

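View pics/p14_t.png

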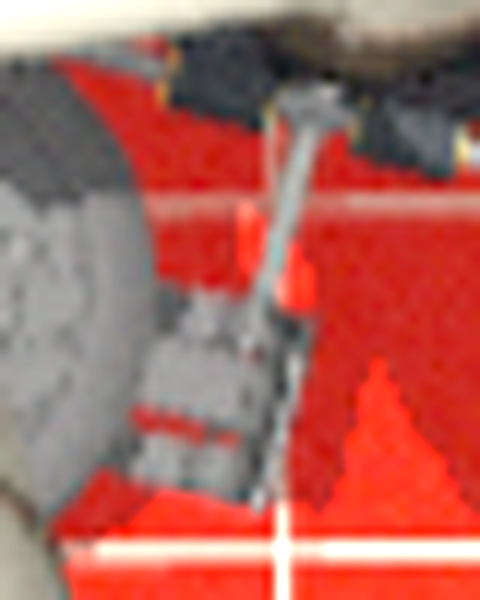

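The tip shows in the gap between knuckle and eye at side crop (313,383), on axis. Next I'll go into the eye.

play_rows --pt "0.08 0 0 0 0 0 5" --pt "0.16 0 0 0 0 0 5" --pt "0.24 0 0 0 0 0 5" --pt "0.24 0 0 0 0 0 5"

```text
time_s: 18.7
tcp_pos: [0.5759, -0.0606, 0.0084]
ee_rot: [[-0.963, 0.27, -0.001], [0.27, 0.963, 0.0], [0.001, -0.0, -1.0]]
wrist_force: [-0.5, 0.2, -1.4]
gripper_width: 0.156
```

```bash
python3 look.py -
```

```text
t 18.7 tip rel hinge: y 4.8 x 0.1 z -0.3 F pan y,x,z [-0.6 -0.  -1.4] yawy 74.33 w 0.156 M [ 0.01 -0.22  0.01]
```

play_rows --pt "0.08 0 0 0 0 0 5" --pt "0.16 0 0 0 0 0 5" --pt "0.24 0 0 0 0 0 5" --pt "0.32 0 0 0 0 0 5" --pt "0.32 0 0 0 0 0 5"

```text
time_s: 19.2
tcp_pos: [0.5681, -0.0586, 0.0085]
ee_rot: [[-0.963, 0.27, -0.001], [0.27, 0.963, 0.0], [0.001, -0.0, -1.0]]
wrist_force: [-1.0, -0.3, -0.8]
gripper_width: 0.156
```

```bash
python3 look.py 15
```

```text
t 19.2 tip rel hinge: y -3.3 x 0.3 z -0.2 F pan y,x,z [-0.8  0.6 -0.8] yawy 74.33 w 0.156 M [-0.14 -0.04  0.01]
```

View pics/p15_s.png

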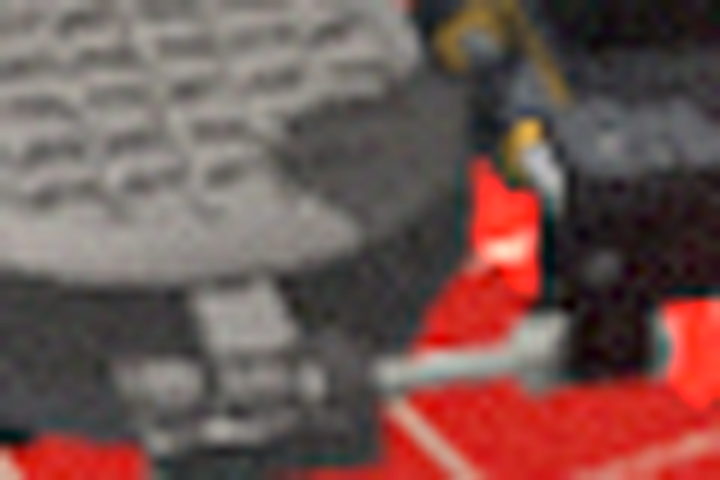

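play_rows --pt "0.08 0 0 0 0 0 5" --pt "0.16 0 0 0 0 0 5" --pt "0.24 0 0 0 0 0 5" --pt "0.32 0 0 0 0 0 5" --pt "0.4 0 0 0 0 0 5" --pt "0.4 0 0 0 0 0 5"

```text
time_s: 19.9
tcp_pos: [0.5585, -0.0558, 0.0085]
ee_rot: [[-0.963, 0.27, -0.001], [0.27, 0.963, 0.0], [0.001, -0.0, -1.0]]
wrist_force: [-0.2, -1.5, -0.6]
gripper_width: 0.155
```

```bash
python3 look.py 16
```

```text
t 19.9 tip rel hinge: y -13.3 x 0.2 z -0.2 F pan y,x,z [ 0.2  1.5 -0.6] yawy 74.33 w 0.155 M [-0.38 -0.2   0.08]
```

View pics/p16_s.png

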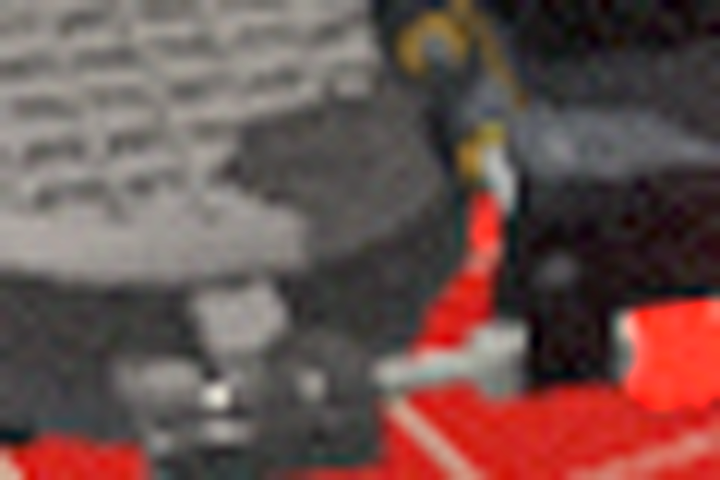

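View pics/p16_t.png

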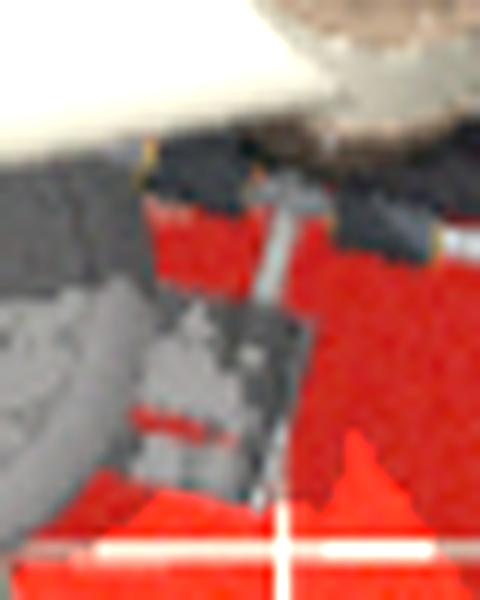

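Tip is through the eye, showing in the second gap at (215,393). On into the second knuckle.

play_rows --pt "0.08 0 0 0 0 0 5" --pt "0.16 0 0 0 0 0 5" --pt "0.24 0 0 0 0 0 5" --pt "0.32 0 0 0 0 0 5" --pt "0.32 0 0 0 0 0 5"

```text
time_s: 20.5
tcp_pos: [0.5508, -0.0536, 0.0085]
ee_rot: [[-0.963, 0.27, -0.001], [0.27, 0.963, 0.0], [0.001, -0.0, -1.0]]
wrist_force: [-0.4, -2.0, -1.1]
gripper_width: 0.158
```

play_rows --pt "0.08 0 0 0 0 0 5" --pt "0.16 0 0 0 0 0 5" --pt "0.24 0 0 0 0 0 5" --pt "0.32 0 0 0 0 0 5" --pt "0.32 0 0 0 0 0 5"

```text
time_s: 21.0
tcp_pos: [0.543, -0.0514, 0.0084]
ee_rot: [[-0.963, 0.27, -0.001], [0.27, 0.963, 0.0], [0.001, -0.0, -1.0]]
wrist_force: [-0.5, -1.5, -1.0]
gripper_width: 0.158
```

```bash
python3 look.py 17
```

```text
t 21.0 tip rel hinge: y -29.3 x 0.2 z -0.2 F pan y,x,z [-0.1  1.6 -1. ] yawy 74.33 w 0.158 M [-0.66 -0.23  0.11]
```

View pics/p17_s.png

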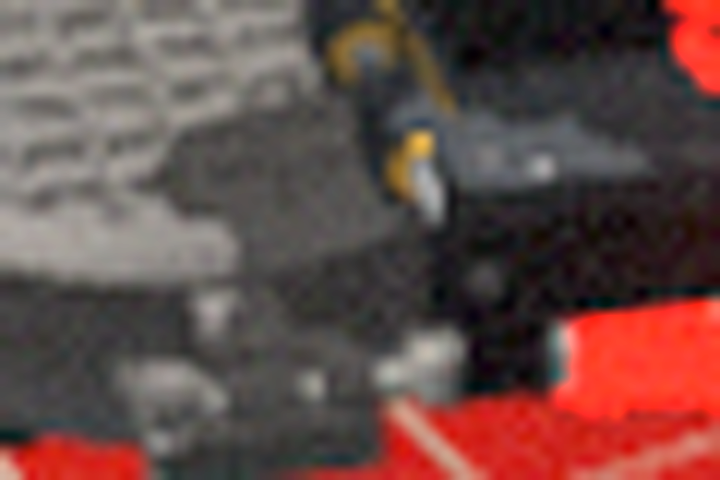

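play_rows --pt "0.08 0 0 0 0 0 5" --pt "0.16 0 0 0 0 0 5" --pt "0.24 0 0 0 0 0 5" --pt "0.26 0 0 0 0 0 5" --pt "0.26 0 0 0 0 0 5"

```text
time_s: 21.6
tcp_pos: [0.5371, -0.0498, 0.0085]
ee_rot: [[-0.963, 0.27, -0.001], [0.27, 0.963, 0.0], [0.001, -0.0, -1.0]]
wrist_force: [0.2, -3.3, -1.3]
gripper_width: 0.155
```

play_rows --pt "0.03 0 0 0 0 0 5" --pt "0.05 0 0 0 0 0 5" --pt "0.05 0 0 0 0 0 5"

```text
time_s: 21.9
tcp_pos: [0.5361, -0.0494, 0.0085]
ee_rot: [[-0.963, 0.27, -0.001], [0.27, 0.963, 0.0], [0.001, -0.0, -1.0]]
wrist_force: [1.6, -4.8, -0.5]
gripper_width: 0.155
```

play_rows --pt "0.03 0 0 0 0 0 5" --pt "0.05 0 0 0 0 0 5" --pt "0.05 0 0 0 0 0 5"

```text
time_s: 22.2
tcp_pos: [0.5347, -0.0491, 0.0084]
ee_rot: [[-0.963, 0.27, -0.001], [0.27, 0.963, 0.0], [0.001, -0.0, -1.0]]
wrist_force: [1.1, -3.3, -0.7]
gripper_width: 0.15
```

```bash
python3 look.py 18
```

```text
t 22.2 tip rel hinge: y -37.9 x 0.1 z -0.3 F pan y,x,z [ 1.9  2.8 -0.7] yawy 74.33 w 0.15 M [-1.05 -0.51  0.15]
```

View pics/p18_s.png

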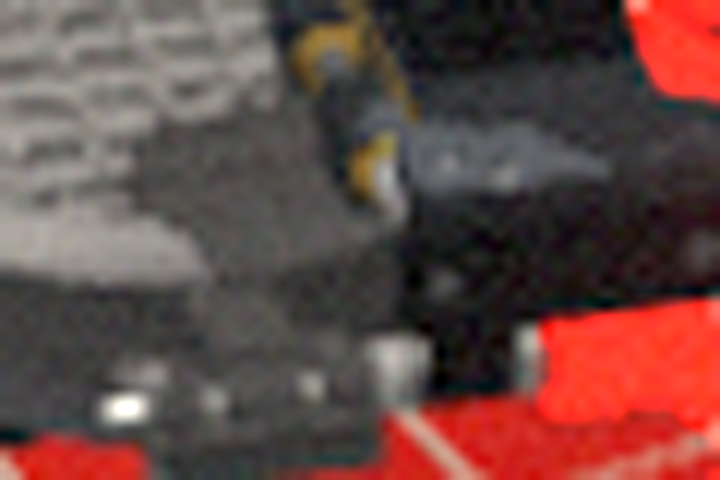

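Grip is about at the knuckle. I'll press on until the force shows contact.

play_rows --pt "0.03 0 0 0 0 0 5" --pt "0.05 0 0 0 0 0 5" --pt "0.05 0 0 0 0 0 5"

```text
time_s: 22.6
tcp_pos: [0.5334, -0.0486, 0.0084]
ee_rot: [[-0.963, 0.27, -0.001], [0.27, 0.963, 0.0], [0.001, -0.0, -1.0]]
wrist_force: [0.3, -3.6, -1.0]
gripper_width: 0.157
```

play_rows --pt "0.03 0 0 0 0 0 5" --pt "0.05 0 0 0 0 0 5" --pt "0.05 0 0 0 0 0 5"

```text
time_s: 22.9
tcp_pos: [0.5335, -0.0485, 0.0087]
ee_rot: [[-0.963, 0.27, 0.001], [0.27, 0.963, 0.0], [-0.001, 0.0, -1.0]]
wrist_force: [3.1, -4.6, -1.6]
gripper_width: 0.157
```

play_rows --pt "0.04 0 0 0 0 0 5" --pt "0.06 0 0 0 0 0 5" --pt "0.06 0 0 0 0 0 5"

```text
time_s: 23.2
tcp_pos: [0.5335, -0.0484, 0.0089]
ee_rot: [[-0.963, 0.269, 0.004], [0.269, 0.963, -0.0], [-0.004, 0.001, -1.0]]
wrist_force: [6.1, -7.0, -2.9]
gripper_width: 0.156
```

```bash
python3 look.py 19
```

```text
t 23.2 tip rel hinge: y -39.3 x -0.2 z -0.2 F pan y,x,z [ 7.8  5.1 -2.9] yawy 74.38 w 0.156 M [-2.09 -1.91  0.12]
```

View pics/p19_s.png

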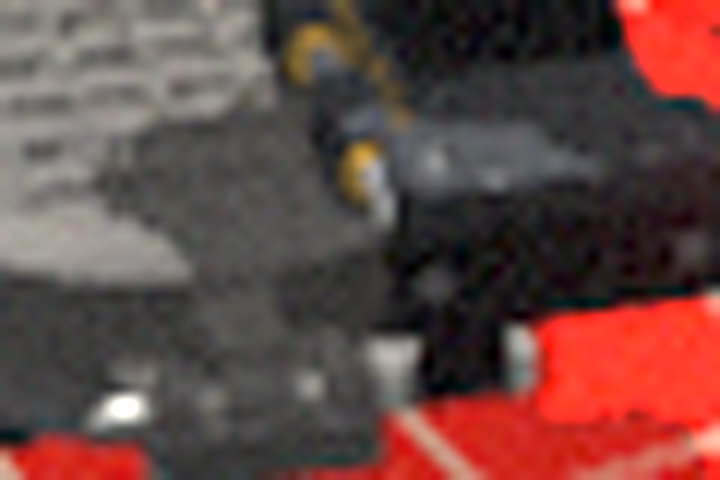

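The pin is stopped hard at 8 N, with the grip flush on the knuckle at (372,370). Now I'll open a little and lift straight up.

play_rows --pt "0 0 0 0 0 0 18" --pt "0 0 0 0 0 0 24" --pt "0 0 0 0 0 0 28" --pt "0 0 0 0 0 0 28" --pt "0 0 0 0 0 0 28" --pt "0 0 -0.5 0 0 0 28" --pt "0 0 -1.5 0 0 0 28" --pt "0 0 -3 0 0 0 28" --pt "0 0 -4.5 0 0 0 28" --pt "0 0 -6 0 0 0 28" --pt "0 0 -6 0 0 0 28"

```text
time_s: 24.4
tcp_pos: [0.5351, -0.0479, 0.1656]
ee_rot: [[-0.963, 0.269, 0.013], [0.269, 0.963, 0.001], [-0.012, 0.004, -1.0]]
wrist_force: [0.4, -0.0, 0.5]
gripper_width: 0.319
```

```bash
python3 look.py 20; python3 -c "
from mv import *
plan([.6,-.3,.2],74)"
```

```text
t 24.4 tip rel hinge: y -37.9 x -1.1 z 155.8 F pan y,x,z [ 0.4 -0.1  0.5] yawy 74.40 w 0.319 M [ 0.07 -0.26 -0.01]
t 24.5 pos [ 0.5315 -0.0478  0.1602] yawy 74.32 F [ 0.2  0.2 -0.5] w 0.322 j [  12.   14.  -15.   -0.  -61. -118.]
d [-5.37  -8.969 -1.6  ] w [0.021 0.021 0.063]
```

View pics/p20_s.png

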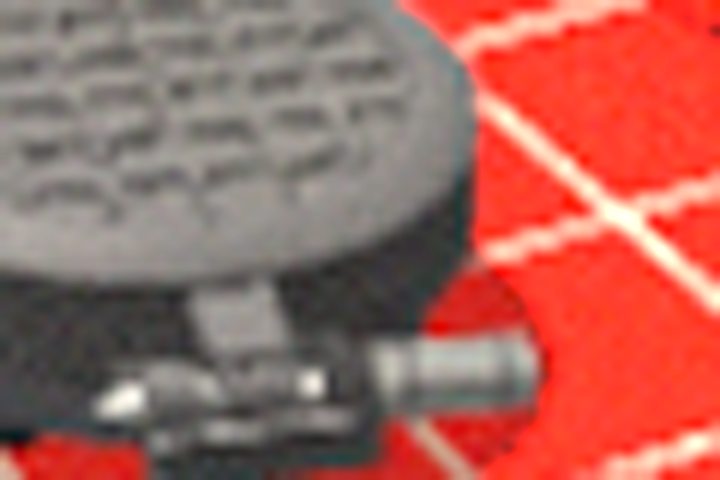

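Pin is in, grip at the knuckle and the tip standing out at (100,405). I'll move the arm aside for a last look from the top.

play_rows --pt "0 -1.5 -0.5 0 0 0 28" --pt "0 -3 -1 0 0 0 28" --pt "0 -4.5 -1 0 0 0 28" --pt "0 -6 -1 0 0 0 28" --pt "0 -7.5 -1 0 0 0 28" --pt "0 -9 -1 0 0 0 28" --pt "0 -10 -1 0 0 0 28" --pt "0 -10 -1 0 0 0 28" --pt "0 -10 -1 0 0 0 28" --pt "0 -10 -1 0 0 0 28"

```text
time_s: 25.5
tcp_pos: [0.4634, -0.2879, 0.1828]
ee_rot: [[-0.963, 0.269, -0.002], [0.269, 0.963, 0.001], [0.002, 0.0, -1.0]]
wrist_force: [0.7, -0.5, -0.0]
gripper_width: 0.317
```

```bash
python3 look.py 21; cp pics/top21.png pics/side21.png /tmp/
```

```text
t 25.5 tip rel hinge: y -41.9 x 249.4 z 174.2 F pan y,x,z [ 0.8  0.3 -0. ] yawy 74.37 w 0.317 M [ 0.02 -0.16 -0.04]
```

View pics/p21_t.png

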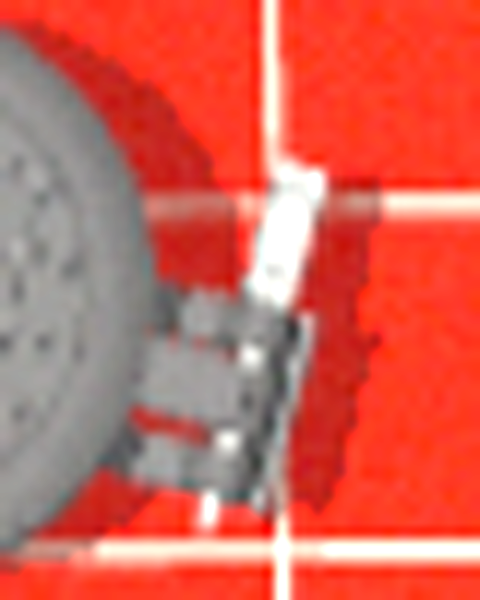

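View pics/top21.png

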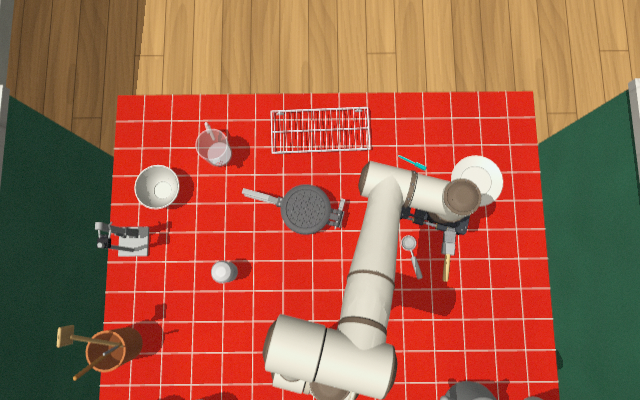

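View pics/p21_s.png

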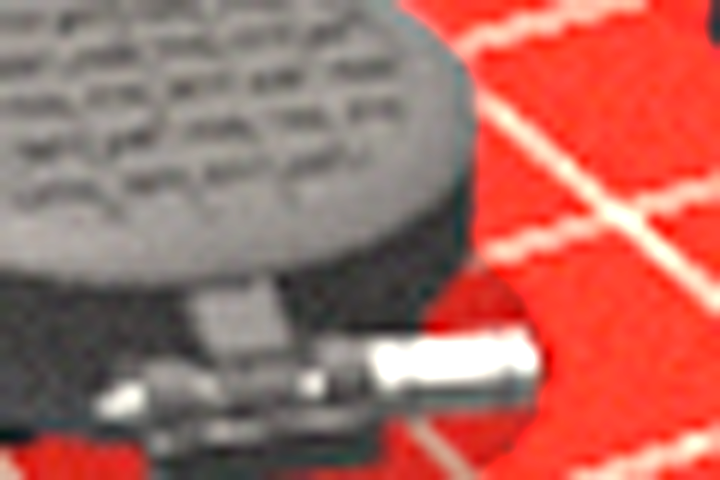

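The top view shows the grip meeting the far knuckle at crop (262,300). The shaft is visible in both gaps at (250,355) and (228,440), and the tip stands out at (207,510). The pan is closed and the bystanders are where they were. Handing in.

```bash
python3 -c "
from station import r
s=r.sense(); print(s['time_s'],s['wrist_force'],abs(s['joint_velocities']).max()); r.finish_job()"
```

```text
25.6 [ 0.12927851  0.81563367 -0.09347919] 0.24647824233116503
the job is handed in; nothing more can be done
```

The hinge pin is in and fully home, the pan lies closed, and I handed the job in at 25.6 s of the 51 s allowed. `r.finish_job()` reports no verdict.

**What I did**
- I pushed the top half by its handle about 13 mm, until it stopped against the bridge wall. On the way I shifted it about 2 mm sideways to centre the eye.
- I picked up the steel pin, not the two cyan look-alikes, and slid it in from the far side. It went through knuckle, eye and knuckle with only a few newtons of force.
- I pressed until the grip stopped against the knuckle at about 8 N, then released it and moved the arm clear.

**Last checks**
- Both cameras show the grip meeting the knuckle, the shaft visible in both gaps and the tip standing out beyond the near knuckle.
- By eye, the bystanders I could see had not moved. In the last top view the arm hid the nearer cyan pin and part of the brush and plate.
- The arm was clear of everything, and the highest wrist force I read was about 11 N.

**What disagreed**
- **Fingertip height:** the real fingertips sit about 36 mm above the reported TCP. My first try at the handle therefore closed on nothing, and I worked with that offset from then on.
- **Camera positions:** the two cameras' position estimates differed by about 4 mm. I used values in between and watched the forces while inserting.

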